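Set and lock a stone-bar cutting guide, then load it

TASK

Clear the two offcuts from the cutting guide into the scrap box, and turn the eccentric bolt until the channel is just right for the gauge: slid along the bed from the mouth and under the bridge, its tongue goes freely all the way in, and its wide shoulders come up against the mouth and do not enter; leave it there for a moment without pushing on it. After that check, turn the lock knob clockwise until the sprung follower drops into its notch, with the setting unchanged. Finish with the gauge back flat in its tray and every marble bar lying lengthwise on the bed inside the open part of the channel beyond the bridge, and do not tip over the bowl.

Things in the scene. Friction and masses are not known exactly. Their poses are not given: they have to be found in the camera images.
- guide: Bench cutting guide for stone bars, fixed. Origin: underside of its bed; its +y runs along the channel from mouth to end stop, +x from fixed fence to sliding jaw. Offsets in mm in this frame: aluminium bed x -90..130, y -200..180, 20 thick. Steel fence: face at x -60, y -80..170, 10 high above the bed. End stop face at y 165. The bed is bare in front of the mouth (y < -80).
- mouth (a point): The corner on the bed's top where the fence's face begins, at the mouth of the channel (x -60, y -80 mm in the guide's frame, z 20). The guide's axes.
- bridge (a point): Centre of the top of the steel bridge over the channel just inside the mouth: 18 mm wide along the channel (y -75..-57 mm in the guide's frame), underside 22 mm and top 28 mm above the bed, x -85..30, so that only a flat thing slid along the bed passes. From y -57 to 165 the channel is open above.
- jaw: The sliding jaw opposite the fence: a steel plate 10 mm high above the bed, 45 mm wide behind its face, y -80..165 mm in the guide's frame. Only the eccentric bolt moves it. Its origin is the guide's origin when the gap is 24 mm, and shifts with it along the guide's x.
- jaw_face (a point): Middle of the jaw's face that looks at the fence, 5 mm above the bed. The gap (channel width) is this point's x in the guide's frame plus 60 mm.
- eccentric (a joint): Angle (rad, 0..3.1) of the eccentric bolt, growing clockwise from above; gap in mm = 24 + 7 (1 - cos angle); starts too narrow at 0.1..0.95; stays where left, turns with 0.12 N m. Plain hex head, 26 mm across flats, 10 to 38 mm above the bed, on a vertical axis at x 32, y 10 mm in the guide's frame. At angle 0 two flats face the guide's +x and -x, the others at 60 degree steps.
- bolt_top (a point): Centre of the top of the eccentric bolt's hex head, 38 mm above the bed.
- lock_knob (a joint): Angle (rad, 0..2.6) of the lock knob, growing clockwise from above. Starts at 0..0.7; at about 1.9 (play 0.03) the follower drops into the notch of the cam disc (52 mm across, 11 high) under it. Turns with 0.06 N m, much harder beyond the notch; can be turned back. Vertical axis at x 55, y 120 mm in the guide's frame.
- knob_top (a point): Centre of the top of the lock knob's black bar grip, 39 mm above the bed. The bar is 44 x 12 mm and stands 13 to 39 mm above the bed; at knob angle 0 its length lies along the guide's y.
- follower (a joint): Travel (m) of the brass roller follower, pressed by a spring towards the knob's axis from the guide's +x side: about 0 while it rides on the disc's rim, about 0.0045 when dropped into the notch.
- gauge: Steel go/no-go gauge, a flat plate 12 mm thick with an upright black handle. Origin: on its underside, mid-width, at the line where tongue and shoulders meet. Tongue: 30 mm wide, from the origin 48 mm to +y, with a round nose. Shoulder part: 35 mm wide, 44 mm to -y. Handle: 14 mm (x) by 24 mm (y), centred at y = -26, from 12 to 52 mm above the underside. About 0.22 kg. Starts in its tray, tongue roughly to the tray's +y.
- tray: The gauge's shallow grey plastic tray, fixed to the table, 85 (x) x 140 (y) mm outside, walls 4 mm thick and 14 mm high, floor 4 mm thick. Origin: centre of its underside.
- bar1: One of up to four alike plain marble bars, 28 x 28 mm in section, 44 mm long (its y axis). Origin: its centre (14 mm above what it lies on). About 0.09 kg. It starts lying on the table.
- bar2: One of up to four alike plain marble bars, 28 x 28 mm in section, 44 mm long (its y axis). Origin: its centre (14 mm above what it lies on). About 0.09 kg. It starts lying on the table.
- bar3: One of up to four alike plain marble bars, 28 x 28 mm in section, 44 mm long (its y axis). Origin: its centre (14 mm above what it lies on). About 0.09 kg. It starts lying on the table.
- bar4: One of up to four alike plain marble bars, 28 x 28 mm in section, 44 mm long (its y axis). Origin: its centre (14 mm above what it lies on). About 0.09 kg. It starts lying on the table.
- offcut1: One of two marble offcuts left on the bare part of the guide's bed before the mouth: 24 (x) x 30 (y) x 18 mm high. Origin: its centre, 9 mm above what it lies on. About 35 g.
- offcut2: One of two marble offcuts left on the bare part of the guide's bed before the mouth: 24 (x) x 30 (y) x 18 mm high. Origin: its centre, 9 mm above what it lies on. About 35 g.
- scrap_box: Open square plywood scrap box, fixed to the table, 110 x 110 mm outside, walls and floor 4 mm thick, 45 mm high. Origin: centre of its underside.
- bowl: White ceramic grout bowl, 110 mm across, 45 mm high, a bystander. Origin: centre of its underside.

How it is judged:
By the outcome, as a careful person would: the job done as asked, in the order asked, and still so for the second after the job is handed in, with the robot touching nothing.
Of bar1, bar2, bar3, bar4 only 2 to 4 are there at a start; the rules pass over those that are not, and their reading is None.
At some moment in a run one of bar1, bar2, bar3, bar4 may be knocked a few centimetres aside while the robot is not near it.
Once in a run the grip may slacken for a moment while it holds something.
It also fails if it takes over 210 s, if anything falls off the work surface, if the arm or the gripper's body presses on something with over 40 N, if the wrist force passes 120 N, or if a joint passes its speed limit or range.

ROBOT

A 6-joint arm with a two-finger parallel gripper is mounted at the origin on the work surface. World frame = base frame: x ahead of the robot, y to its left, z up, the work surface at z = 0. Lengths are in m, angles in degrees, forces in N, time in s.
With the tool pointing down it reaches from about 0.3 to 0.75 m from the base axis. Payload 8.5 kg.
Tool frame: the origin (TCP) lies midway between the tips of the shut fingers; the grasp point (between the pads) lies 19 mm behind it; z points along the fingers, y is the line along which they close (so a half turn about z gives the same grasp; the last joint's range is limited). The gripper opens to 85 mm and grips with 20 to 120 N. Pads are 22 mm wide; open, the fingers measure 114 mm over their backs; the gripper's body (76 mm by 85 mm) begins 54 mm behind the grasp point. The pads swing forward as they close: fully open they stand 13 mm farther back than shut.
Start: joints at [53.612, 21.807, 74.336, -0, 83.858, -12.336], TCP at [0.224, 0.502, 0.231] pointing down, gripper open.
Joint ranges: [-178.18, 178.18], [-50.72, 133.34], [12.68, 142.11], [-81.47, 261.47], [9.98, 163.14], [-165.26, 165.26]. Speed limits (degrees/s): [136.94, 136.94, 180, 180, 180, 180].

INTERFACE

Orientations are given as [roll, pitch, yaw] about the fixed x, y, z axes, in that order (R = Rz(yaw) Ry(pitch) Rx(roll)).
In Python, from workcell import r gives the robot as it stands.
- The arm moves only by the shell command python3 -m pendant 'ROWS' [FORCE]. ROWS is JSON, a list of rows, each an object with "jaw": the finger opening in mm, from 0 to 85.4; "travel": the shift along the tool's x, y, z in mm, a list of three; "rot": the turn, a rotation vector about the tool's x, y, z in degrees, a list of three. A call has 1 to 5 rows; each row shifts and turns the commanded pose from where the row before left it, along the tool's axes as they then stand; what a row does not reach is not made up. A row lasts 1/10 s, in which the tool goes at most 50 mm and 8.59 degrees, less where a joint would pass 70% of its speed; a pose out of reach is approached as far as the arm can. A call is refused whole if a number of a shift passes 50 or a number of a turn 8.59, either way. A call with a gripper value outside its range is refused whole. The fingers move at their own pace and stop on an object; FORCE is the grip in N (left out, the last holds). Time passes only in rows, so rows that do not move let the fingers close. It gives the time, the measured TCP pose, the force, the opening and the grip force at its end, in the units of the state.
- r.observe(): the state, without advancing time (a new reading comes with each control period).
- r.camera(name): name is "scene" or "top" or "wrist"; returns the picture (420x560x3 uint8, red, green, blue); there is no depth.
- r.camera_info(name): a dict with "mtx" (3x3 intrinsics, pixels), "xyz" and "attitude" of the camera in the world. Camera axes: x right, y down, z forward; pixel columns grow to the right and rows downward; lengths in m; the calibration is good to about 2 mm. The wrist camera is an equidistant fisheye: a pixel r from the principal point sees the ray r / f radians off the axis. A picture is of the moment at which its call begins: read the wrist's pose just before it. camera_info takes no time and is no camera call; for the wrist camera it gives the pose at the moment of the call.
- r.sign_off(): hands the job in; it is judged then, once.
The state is a dict: "time_s": time; "joint_pos": joint angles; "joint_velocities": joint speeds; "joint_efforts": joint torques, N m; "position": TCP position; "tcp_rot": TCP orientation; "contact_force": force on the tool from outside, world axes, zero at the start; "ft_torque": the same for the moment, N m; "finger_gap": finger opening in m; "finger_force": force on a finger pad.
Only numpy, scipy, OpenCV 4.12 (cv2) and the standard library are available. Lean on these libraries where they do the work, as an engineer would, in place of code of your own. Each camera call takes 0.05 s, during which the arm holds its last target. There are 200 camera calls.

## Working session

There is one attempt and no reset: what is moved stays moved. The work goes in short steps, Python scripts to look and compute and a shell command to move; the robot and the scene stay as the last step left them, time stands still between calls to the robot, and variables do not carry over. Pictures are saved under pics/ and viewed, at most 14 in all, crops included, and the job is handed in when it is done.

```bash
ls; mkdir -p pics; python3 - <<'E'
from workcell import r
import cv2
for n in ["scene","top"]:
    cv2.imwrite(f"pics/{n}0.png",r.camera(n)[:,:,::-1]); print(n,r.camera_info(n))
print(r.observe()); print(r.camera_info("wrist"))
E
```

```text
pics
scene {'mtx': array([[485.63376296,   0.        , 277.40441246],
       [  0.        , 485.63376296, 208.21495064],
       [  0.        ,   0.        ,   1.        ]]), 'xyz': array([1.18679992, 0.11290445, 0.93155178]), 'attitude': array([-144.75170503,    0.39752845,  100.14985548])}
top {'mtx': array([[494.95141448,   0.        , 281.45403589],
       [  0.        , 494.95141448, 210.51213587],
       [  0.        ,   0.        ,   1.        ]]), 'xyz': array([0.35057615, 0.02957485, 1.24986994]), 'attitude': array([-169.33918729,   -0.26656092,  -89.66935454])}
{'time_s': 0.1, 'joint_pos': array([ 5.36109381e+01,  2.18398279e+01,  7.43765473e+01,  1.07718234e-03,
        8.38580742e+01, -1.23375392e+01]), 'joint_velocities': array([ 0.00255002, -0.12526985, -0.25926715,  0.00679768,  0.00898566,
        0.0212587 ]), 'joint_efforts': array([ 3.79616002e-03, -4.49215436e+01, -2.31655669e+01, -9.44414160e-05,
        3.69409812e-03,  3.69351142e-06]), 'position': array([0.2240255 , 0.50204684, 0.23077097]), 'tcp_rot': array([-1.79927499e+02, -1.69537704e-02,  1.55948351e+02]), 'contact_force': array([-1.46267178,  0.51893493, -0.41812878]), 'ft_torque': array([-0.02910138, -0.00193163,  0.05664078]), 'finger_force': 0.0, 'finger_gap': 0.08542538221921805}
{'mtx': array([[325.1922621 ,   0.        , 283.27995594],
       [  0.        , 325.1922621 , 209.42272566],
       [  0.        ,   0.        ,   1.        ]]), 'xyz': array([0.15620424, 0.5325911 , 0.37329898]), 'attitude': array([1.63041788e+02, 3.12693313e-02, 6.58919810e+01])}
```

View pics/top0.png

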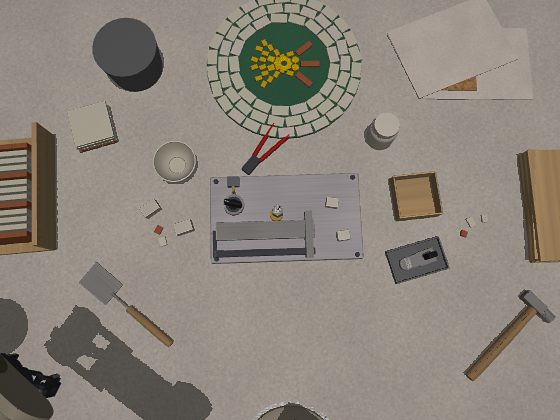

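View pics/scene0.png

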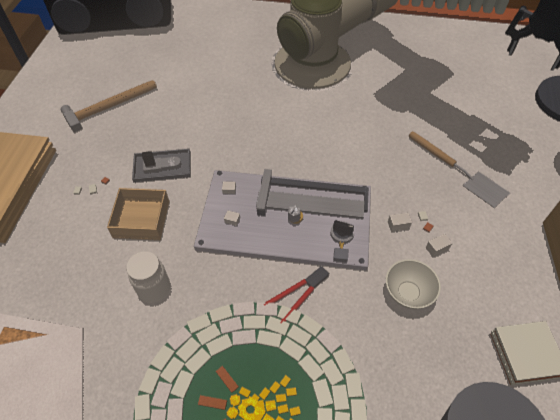

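The top view shows the guide at about (285,218), with its mouth to the right and +x upwards. The two offcuts are at (332,202) and (343,235), the tray at (417,259), the box at (415,196), the bowl at (176,162), and two bars at (150,208) and (183,227). I'll enlarge it.

```bash
cat > h.py <<'E'
import numpy as np,cv2
from scipy.spatial.transform import Rotation as R
from workcell import r
def rot(e): return R.from_euler('xyz',e,degrees=True).as_matrix()
def px(name,uv,z,info=None):
    "pixel -> world at height z"
    i=info or r.camera_info(name); K=i['mtx']; u,v=np.array(uv,float)
    x,y=(u-K[0,2])/K[0,0],(v-K[1,2])/K[1,1]
    if name=='wrist':
        t=np.hypot(x,y); s=np.sin(t)/max(t,1e-9); d=np.array([x*s,y*s,np.cos(t)])
    else: d=np.array([x,y,1])
    d=rot(i['attitude'])@d; c=np.array(i['xyz'])
    return (c+d*(z-c[2])/d[2]).round(4)
def proj(name,p,info=None):
    i=info or r.camera_info(name); K=i['mtx']
    q=rot(i['attitude']).T@(np.array(p,float)-i['xyz'])
    if name=='wrist':
        h=np.hypot(q[0],q[1]); t=np.arctan2(h,q[2]); a=q[:2]/max(h,1e-9)*t
    else: a=q[:2]/q[2]
    return np.array([K[0,0]*a[0]+K[0,2],K[1,1]*a[1]+K[1,2]])
def to(x,y,z,yaw):
    "tool-frame travel (mm) and yaw (deg about tool z, folded to half turn) to a pose pointing down"
    o=r.observe(); Rm=rot(o['tcp_rot'])
    t=Rm.T@(np.array([x,y,z])-o['position'])*1000
    dy=-(yaw-o['tcp_rot'][2]); dy=(dy+90)%180-90
    print('travel',t.round(1),'dyaw(tool z)',round(dy,2),'pos',o['position'].round(4),'rpy',o['tcp_rot'].round(2),'F',o['contact_force'].round(1),'gap',round(o['finger_gap']*1000,1),'t',round(o['time_s'],2),'j6',o['joint_pos'][5].round(1))
E
python3 - <<'E'
import cv2,numpy as np
a=cv2.imread('pics/top0.png');b=a[140:290,130:460]
cv2.imwrite('pics/c1.png',cv2.resize(b,None,fx=2.4,fy=2.4,interpolation=cv2.INTER_CUBIC))
E
```

```text
(no output)
```

View pics/c1.png

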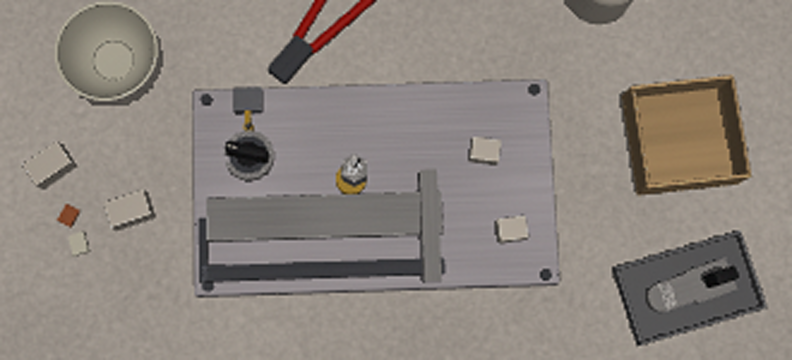

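The crop shows the bed corners at about (192,92), (547,79), (559,283) and (197,296). The gauge's tongue points left, its handle is at (720,275), and there are two bars at the left. Now I'll solve the poses.

```bash
cat > m.py <<'E'
from h import *
def T(u,v,z): return px('top',(u/2.4+130,v/2.4+140),z)[:2]
def fit(w,g):
    w,g=np.array(w),np.array(g); wc,gc=w.mean(0),g.mean(0)
    A,B=w-wc,g-gc; th=np.arctan2((B[:,0]*A[:,1]-B[:,1]*A[:,0]).sum(),(B*A).sum())
    M=np.array([[np.cos(th),-np.sin(th)],[np.sin(th),np.cos(th)]]); o=wc-M@gc
    print('origin',o.round(4),'yaw',np.degrees(th).round(2),'res mm',((w-(g@M.T+o))*1000).round(1).tolist()); return o,th
def rect(hx,hy): return [(hx,hy),(hx,-hy),(-hx,-hy),(-hx,hy)]
E
python3 - <<'E'
from m import *
g=fit([T(192,92,.02),T(547,79,.02),T(559,283,.02),T(197,296,.02)],[(.13,.18),(.13,-.2),(-.09,-.2),(-.09,.18)])
o,th=g;c,s=np.cos(th),np.sin(th)
for n,p in dict(bolt=(.032,.010,.058),knob=(.055,.12,.059),mouth=(-.06,-.08,.02),gap24=(-.036,-.08,.03)).items():
    w=o+np.array([c*p[0]-s*p[1],s*p[0]+c*p[1]]); print(n,w.round(4),((proj('top',(*w,p[2]))-[130,140])*2.4).round(0))
print('tray');fit([T(613,268,.014),T(740,231,.014),T(766,307,.014),T(638,345,.014)],rect(.0425,.07))
print('box');fit([T(621,93,.045),T(734,76,.045),T(749,179,.045),T(637,193,.045)],rect(.055,.055))
print('gauge nose',T(645,296,.016),'handle top',T(726,273,.056))
print('barA');fit([T(22,162,.028),T(62,141,.028),T(74,158,.028),T(34,181,.028)],[(.014,.022),(.014,-.022),(-.014,-.022),(-.014,.022)])
print('barB');fit([T(105,208,.028),T(148,190,.028),T(154,207,.028),T(112,226,.028)],[(.014,.022),(.014,-.022),(-.014,-.022),(-.014,.022)])
print('o1');fit([T(470,137,.038),T(500,137,.038),T(501,160,.038),T(470,160,.038)],rect(.012,.015))
print('o2');fit([T(496,217,.038),T(527,215,.038),T(528,239,.038),T(497,241,.038)],rect(.012,.015))
print('bowl',T(107,51,.045),'knob ends',T(225,148,.059),T(268,158,.059))
E
```

```text
origin [0.544  0.0232] yaw 2.51 res mm [[-1.3, -0.2], [-1.0, 0.4], [0.7, 2.6], [1.6, -2.8]]
bolt [0.5755 0.0346] [354. 169.]
knob [0.5937 0.1455] [246. 150.]
mouth [ 0.4876 -0.0594] [444. 259.]
gap24 [ 0.5115 -0.0583] [444. 235.]
tray
origin [ 0.4603 -0.3146] yaw 16.4 res mm [[-1.2, -0.3], [-1.0, -0.7], [1.3, 0.5], [0.9, 0.6]]
box
origin [ 0.616  -0.3089] yaw 7.23 res mm [[-3.3, 3.8], [2.0, -6.4], [1.4, -2.3], [-0.1, 4.9]]
gauge nose [ 0.451  -0.2676] handle top [ 0.4714 -0.3406]
barA
origin [0.5878 0.3555] yaw 31.65 res mm [[-2.2, 1.0], [-2.5, -2.1], [3.2, -0.9], [1.5, 2.0]]
barB
origin [0.5383 0.2679] yaw 24.04 res mm [[-4.3, -0.1], [-2.9, -3.8], [4.7, 0.7], [2.5, 3.2]]
o1
origin [ 0.6016 -0.1015] yaw 0.46 res mm [[0.2, 0.7], [0.2, -0.7], [-0.2, -1.1], [-0.3, 1.1]]
o2
origin [ 0.5182 -0.1279] yaw 3.06 res mm [[0.1, 0.7], [0.8, -1.4], [-0.1, -0.6], [-0.8, 1.3]]
bowl [0.702  0.2955] knob ends [0.5959 0.1671] [0.5858 0.1229]
```

```bash
P="python3 -m pendant"
$P '[{"jaw":85,"travel":[0,0,0],"rot":[0,0,8]},{"jaw":85,"travel":[0,0,0],"rot":[0,0,8]},{"jaw":85,"travel":[0,0,0],"rot":[0,0,8]},{"jaw":85,"travel":[0,0,0],"rot":[0,0,8]},{"jaw":85,"travel":[0,0,0],"rot":[0,0,8]}]' >/dev/null
$P '[{"jaw":85,"travel":[0,0,0],"rot":[0,0,8]},{"jaw":85,"travel":[0,0,0],"rot":[0,0,8]},{"jaw":85,"travel":[0,0,0],"rot":[0,0,7.4]},{"jaw":85,"travel":[-20,20,0],"rot":[0,0,0]},{"jaw":85,"travel":[-40,30,0],"rot":[0,0,0]}]' >/dev/null
$P '[{"jaw":85,"travel":[-40,30,0],"rot":[0,0,0]},{"jaw":85,"travel":[-40,30,0],"rot":[0,0,0]},{"jaw":85,"travel":[-40,30,0],"rot":[0,0,0]},{"jaw":85,"travel":[-40,30,0],"rot":[0,0,0]},{"jaw":85,"travel":[-40,30,0],"rot":[0,0,0]}]' >/dev/null
$P '[{"jaw":85,"travel":[-40,30,0],"rot":[0,0,0]},{"jaw":85,"travel":[-40,30,0],"rot":[0,0,0]},{"jaw":85,"travel":[-40,30,0],"rot":[0,0,0]},{"jaw":85,"travel":[-40,30,0],"rot":[0,0,0]},{"jaw":85,"travel":[-40,20,0],"rot":[0,0,0]}]' >/dev/null
$P '[{"jaw":85,"travel":[-40,0,0],"rot":[0,0,0]},{"jaw":85,"travel":[-40,0,0],"rot":[0,0,0]},{"jaw":85,"travel":[-40,0,0],"rot":[0,0,0]},{"jaw":85,"travel":[0,0,0],"rot":[0,0,0]},{"jaw":85,"travel":[0,0,0],"rot":[0,0,0]}]'
python3 -c "
from h import *
to(.6016,-.1015,.1,92.5)"
```

```text
time_s: 2.6
position: [0.5894, -0.0626, 0.2308]
tcp_rot: [-179.9, -0.0, 92.5]
contact_force: [0.5, 0.7, -0.2]
finger_gap: 0.0851
finger_force: 0.0
travel [-39.5  10.6 130.8] dyaw(tool z) -0.04 pos [ 0.5894 -0.0626  0.2308] rpy [-1.7995e+02 -3.0000e-02  9.2460e+01] F [ 0.5  0.7 -0.2] gap 85.1 t 2.6 j6 -20.0
```

```bash
python3 - <<'E'
from h import *
i=r.camera_info('wrist'); import pickle; pickle.dump(i,open('w1.pkl','wb'))
a=r.camera('wrist')[:,:,::-1]; cv2.imwrite('pics/w1.png',cv2.resize(a,(784,588),interpolation=cv2.INTER_CUBIC))
E
```

```text
(no output)
```

View pics/w1.png

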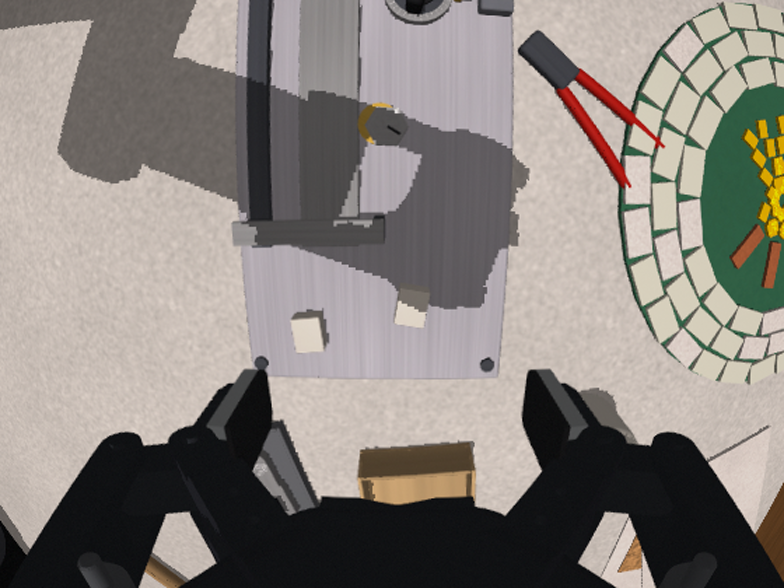

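The wrist view shows the near bed corners at (252,378) and (498,377), offcut tops centred at about (308,331) and (412,307), and the hex at (388,128).

```bash
python3 - <<'E'
from m import *
import pickle; i=pickle.load(open('w1.pkl','rb'))
W=lambda u,v,z: px('wrist',(u/1.4,v/1.4),z,i)
print('near corners',W(252,378,.02),W(498,377,.02))
print('o1',W(412,307,.038),'o2',W(308,331,.038),'bolt',W(388,128,.058),'mouth fence',W(268,244,.02))
# predicted
o=np.array([.544,.0232]);th=np.radians(2.51);c,s=np.cos(th),np.sin(th)
for p in [(-.09,-.2),(.13,-.2),(.032,.01)]: print(p,(o+[c*p[0]-s*p[1],s*p[0]+c*p[1]]).round(4))
E
```

```text
near corners [ 0.4634 -0.1811  0.02  ] [ 0.6837 -0.1692  0.02  ]
o1 [ 0.6029 -0.1008  0.038 ] o2 [ 0.5208 -0.1247  0.038 ] bolt [0.5795 0.033  0.058 ] mouth fence [ 0.4849 -0.0583  0.02  ]
(-0.09, -0.2) [ 0.4628 -0.1805]
(0.13, -0.2) [ 0.6826 -0.1709]
(0.032, 0.01) [0.5755 0.0346]
```

```bash
P="python3 -m pendant"
$P '[{"jaw":60,"travel":[-39,11,0],"rot":[0,0,0]},{"jaw":60,"travel":[0,0,50],"rot":[0,0,0]},{"jaw":60,"travel":[0,0,50],"rot":[0,0,0]},{"jaw":60,"travel":[0,0,50],"rot":[0,0,0]},{"jaw":60,"travel":[0,0,38],"rot":[0,0,0]}]' >/dev/null
$P '[{"jaw":60,"travel":[0,0,20],"rot":[0,0,0]},{"jaw":60,"travel":[0,0,0],"rot":[0,0,0]},{"jaw":10,"travel":[0,0,0],"rot":[0,0,0]},{"jaw":10,"travel":[0,0,0],"rot":[0,0,0]},{"jaw":10,"travel":[0,0,0],"rot":[0,0,0]}]' 30
$P '[{"jaw":10,"travel":[0,0,0],"rot":[0,0,0]},{"jaw":10,"travel":[0,0,0],"rot":[0,0,0]},{"jaw":10,"travel":[0,0,-5],"rot":[0,0,0]},{"jaw":10,"travel":[0,0,-25],"rot":[0,0,0]},{"jaw":10,"travel":[0,0,-40],"rot":[0,0,0]}]'
python3 -c "
from h import *
to(.616,-.309,.09,92.5)"
```

```text
time_s: 3.65
position: [0.6032, -0.1005, 0.0252]
tcp_rot: [179.8, 0.1, 92.6]
contact_force: [0.1, 1.7, 2.9]
finger_gap: 0.0233
finger_force: 30.0
time_s: 4.15
position: [0.6012, -0.1003, 0.0928]
tcp_rot: [-179.8, -0.1, 92.5]
contact_force: [0.8, 0.6, 0.8]
finger_gap: 0.0233
finger_force: 29.7
travel [-209.2    5.6    2.4] dyaw(tool z) 0.04 pos [ 0.6012 -0.1003  0.0928] rpy [-1.7976e+02 -9.0000e-02  9.2540e+01] F [0.8 0.6 0.8] gap 23.3 t 4.15 j6 -23.1
```

```bash
P="python3 -m pendant"
$P '[{"jaw":10,"travel":[-40,2,-5],"rot":[0,0,0]},{"jaw":10,"travel":[-45,2,0],"rot":[0,0,0]},{"jaw":10,"travel":[-45,2,0],"rot":[0,0,0]},{"jaw":10,"travel":[-50,0,0],"rot":[0,0,0]},{"jaw":10,"travel":[-50,0,0],"rot":[0,0,0]}]' 30
$P '[{"jaw":10,"travel":[0,0,0],"rot":[0,0,0]},{"jaw":10,"travel":[0,0,40],"rot":[0,0,0]},{"jaw":10,"travel":[0,0,22],"rot":[0,0,0]},{"jaw":10,"travel":[0,0,0],"rot":[0,0,0]},{"jaw":42,"travel":[0,0,0],"rot":[0,0,0]}]'
$P '[{"jaw":42,"travel":[0,0,0],"rot":[0,0,0]},{"jaw":42,"travel":[0,0,0],"rot":[0,0,0]},{"jaw":42,"travel":[0,0,-50],"rot":[0,0,0]},{"jaw":42,"travel":[0,0,-45],"rot":[0,0,0]},{"jaw":42,"travel":[40,-20,0],"rot":[0,0,0]}]'
python3 -c "
from h import *
to(.5200,-.126,.12,92.5)"
```

```text
time_s: 4.65
position: [0.6184, -0.3319, 0.0992]
tcp_rot: [180.0, 0.0, 92.6]
contact_force: [0.6, -0.2, -0.4]
finger_gap: 0.0234
finger_force: 29.7
time_s: 5.15
position: [0.6189, -0.33, 0.0375]
tcp_rot: [180.0, 0.0, 92.6]
contact_force: [0.1, -0.1, 0.5]
finger_gap: 0.0364
finger_force: 0.0
time_s: 5.65
position: [0.6011, -0.2965, 0.1401]
tcp_rot: [179.1, 0.7, 92.4]
contact_force: [1.2, -0.3, 0.4]
finger_gap: 0.0418
finger_force: 0.0
travel [174.  -74.2  16.7] dyaw(tool z) -0.13 pos [ 0.6011 -0.2965  0.1401] rpy [179.12   0.74  92.37] F [ 1.2 -0.3  0.4] gap 41.8 t 5.65 j6 -38.7
```

```bash
P="python3 -m pendant"
$P '[{"jaw":60,"travel":[40,-20,0],"rot":[0,0,0]},{"jaw":60,"travel":[40,-25,0],"rot":[0,0,0]},{"jaw":60,"travel":[45,-25,0],"rot":[0,0,0]},{"jaw":60,"travel":[35,0,0],"rot":[0,0,0]},{"jaw":60,"travel":[0,0,0],"rot":[0,0,0]}]' 30 >/dev/null
$P '[{"jaw":60,"travel":[0,0,0],"rot":[0,0,0]}]' >/dev/null
python3 -c "
from h import *
to(.5200,-.126,.026,92.5)"
```

```text
travel [  9.6  -0.8 106.4] dyaw(tool z) 0.12 pos [ 0.521  -0.1354  0.1324] rpy [1.7989e+02 8.0000e-02 9.2620e+01] F [-0.4 -1.1 -0. ] gap 59.8 t 6.25 j6 -29.8
```

```bash
P="python3 -m pendant"
$P '[{"jaw":60,"travel":[9.6,-0.5,50],"rot":[0,0,0]},{"jaw":60,"travel":[0,0,40],"rot":[0,0,0]},{"jaw":60,"travel":[0,0,17],"rot":[0,0,0]},{"jaw":60,"travel":[0,0,0],"rot":[0,0,0]},{"jaw":10,"travel":[0,0,0],"rot":[0,0,0]}]' 30 >/dev/null
$P '[{"jaw":10,"travel":[0,0,0],"rot":[0,0,0]},{"jaw":10,"travel":[0,0,0],"rot":[0,0,0]},{"jaw":10,"travel":[0,0,0],"rot":[0,0,0]},{"jaw":10,"travel":[0,0,-30],"rot":[0,0,0]},{"jaw":10,"travel":[0,0,-45],"rot":[0,0,0]}]'
$P '[{"jaw":10,"travel":[-40,20,0],"rot":[0,0,0]},{"jaw":10,"travel":[-40,20,0],"rot":[0,0,0]},{"jaw":10,"travel":[-45,25,0],"rot":[0,0,0]},{"jaw":10,"travel":[-35,25,0],"rot":[0,0,0]},{"jaw":10,"travel":[0,0,0],"rot":[0,0,0]}]' >/dev/null
$P '[{"jaw":10,"travel":[0,0,0],"rot":[0,0,0]}]' 
python3 -c "
from h import *
to(.617,-.289,.04,92.5)"
```

```text
time_s: 7.25
position: [0.5186, -0.1257, 0.0999]
tcp_rot: [-179.8, -0.1, 92.5]
contact_force: [-0.2, -0.3, 0.8]
finger_gap: 0.0231
finger_force: 29.4
time_s: 7.85
position: [0.6157, -0.281, 0.0999]
tcp_rot: [-180.0, -0.0, 92.5]
contact_force: [-0.9, 0.7, -1.0]
finger_gap: 0.023
finger_force: 29.5
travel [-8.1  1.  59.9] dyaw(tool z) 0.01 pos [ 0.6157 -0.281   0.0999] rpy [-1.7998e+02 -3.0000e-02  9.2510e+01] F [-0.9  0.7 -1. ] gap 23.0 t 7.85 j6 -37.0
```

```bash
P="python3 -m pendant"
$P '[{"jaw":10,"travel":[-6,1,40],"rot":[0,0,0]},{"jaw":10,"travel":[0,0,18],"rot":[0,0,0]},{"jaw":10,"travel":[0,0,0],"rot":[0,0,0]},{"jaw":42,"travel":[0,0,0],"rot":[0,0,0]},{"jaw":42,"travel":[0,0,0],"rot":[0,0,0]}]' >/dev/null
$P '[{"jaw":42,"travel":[0,0,0],"rot":[0,0,0]},{"jaw":42,"travel":[0,0,-40],"rot":[0,0,0]},{"jaw":42,"travel":[0,0,-50],"rot":[0,0,0]},{"jaw":60,"travel":[20,0,-50],"rot":[0,0,0]},{"jaw":60,"travel":[50,0,0],"rot":[0,0,0]}]' >/dev/null
$P '[{"jaw":60,"travel":[50,-10,0],"rot":[0,0,0]},{"jaw":60,"travel":[50,-10,0],"rot":[0,0,0]},{"jaw":60,"travel":[50,-10,0],"rot":[0,0,0]},{"jaw":60,"travel":[30,-5,0],"rot":[0,0,0]},{"jaw":60,"travel":[0,0,0],"rot":[0,0,0]}]' >/dev/null
$P '[{"jaw":60,"travel":[0,0,0],"rot":[0,0,0]},{"jaw":60,"travel":[0,0,0],"rot":[0,0,0]}]'
python3 - <<'E'
from h import *
i=r.camera_info('wrist'); import pickle; pickle.dump(i,open('w2.pkl','wb'))
a=r.camera('wrist')[:,:,::-1]; cv2.imwrite('pics/w2full.png',a)
t=r.camera('top')[:,:,::-1]; cv2.imwrite('pics/t2.png',t)
x,y=proj('wrist',(.577,.034,.058),i); print(x,y); x,y=int(x),int(y)
c=cv2.resize(a[max(0,y-60):y+60,max(0,x-70):x+70],(560,480),interpolation=cv2.INTER_CUBIC); print(max(0,x-70),max(0,y-60))
cv2.imwrite('pics/w2.png',np.hstack([c,cv2.resize(t[150:290,380:460],(240,480)[::1],interpolation=cv2.INTER_CUBIC)]))
to(.577,.034,.038,92.5)
E
```

```text
time_s: 9.55
position: [0.5722, -0.0439, 0.179]
tcp_rot: [179.9, 0.0, 92.5]
contact_force: [0.4, -0.1, 0.4]
finger_gap: 0.0601
finger_force: 0.0
293.21718454630053 109.45952409405751
223 49
travel [ 77.8   8.2 140.6] dyaw(tool z) -0.04 pos [ 0.5721 -0.044   0.1786] rpy [1.7999e+02 1.0000e-02 9.2460e+01] F [-1.4 -0.6  0. ] gap 60.1 t 9.65 j6 -18.7
```

View pics/w2.png

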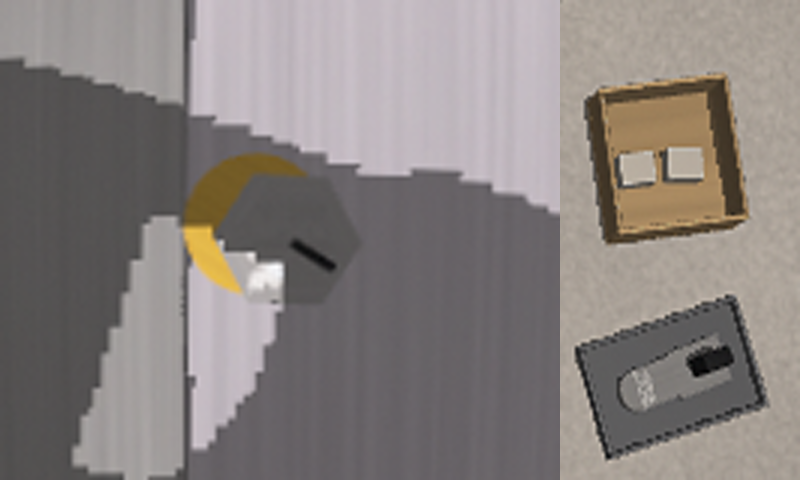

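The hex corners lie along image ±x, at (358,242) and (218,245), and the mark is about 32° clockwise, so the bolt is at about 31° and centred where predicted. Both offcuts are in the box.

```bash
P="python3 -m pendant"
$P '[{"jaw":60,"travel":[40,4.5,0],"rot":[0,0,0]},{"jaw":60,"travel":[37.8,4.3,0],"rot":[0,0,0]},{"jaw":60,"travel":[0,0,0],"rot":[0,0,8]},{"jaw":60,"travel":[0,0,0],"rot":[0,0,8]},{"jaw":60,"travel":[0,0,0],"rot":[0,0,8]}]' 60 >/dev/null
$P '[{"jaw":60,"travel":[0,0,0],"rot":[0,0,7]},{"jaw":60,"travel":[0,0,50],"rot":[0,0,0]},{"jaw":60,"travel":[0,0,40],"rot":[0,0,0]},{"jaw":60,"travel":[0,0,0],"rot":[0,0,0]},{"jaw":60,"travel":[0,0,0],"rot":[0,0,0]}]' >/dev/null
python3 -c "
from h import *
to(.5776,.034,.038,61.5)"
```

```text
travel [-0.7  0.1 51.4] dyaw(tool z) -0.01 pos [0.5778 0.0346 0.0894] rpy [180.    -0.    61.49] F [0.1 0.4 0.8] gap 60.0 t 10.65 j6 20.2
```

```bash
P="python3 -m pendant"
$P '[{"jaw":60,"travel":[-0.6,0,30],"rot":[0,0,0]},{"jaw":60,"travel":[0,0,21],"rot":[0,0,0]},{"jaw":60,"travel":[0,0,0],"rot":[0,0,0]},{"jaw":10,"travel":[0,0,0],"rot":[0,0,0]},{"jaw":10,"travel":[0,0,0],"rot":[0,0,0]}]' 30
$P '[{"jaw":10,"travel":[0,0,0],"rot":[0,0,0]},{"jaw":10,"travel":[0,0,0],"rot":[0,0,0]},{"jaw":10,"travel":[0,0,0],"rot":[0,0,0]}]' 60
python3 -c "
from h import *
to(.5776,.034,.038,61.5);print(r.observe()['ft_torque'])"
```

```text
time_s: 11.15
position: [0.5782, 0.0346, 0.0399]
tcp_rot: [179.8, -0.1, 61.5]
contact_force: [0.3, 0.7, -0.8]
finger_gap: 0.0316
finger_force: 0.0
time_s: 11.45
position: [0.5779, 0.0347, 0.04]
tcp_rot: [179.8, -0.1, 61.5]
contact_force: [-1.1, -0.4, 7.4]
finger_gap: 0.0245
finger_force: 58.9
travel [-0.8  0.1  2. ] dyaw(tool z) 0.04 pos [0.5779 0.0347 0.04  ] rpy [ 1.7981e+02 -8.0000e-02  6.1540e+01] F [-1.1 -0.4  7.4] gap 24.5 t 11.45 j6 20.2
[ 0.10351618  0.35324952 -0.07617386]
```

```bash
P="python3 -m pendant"
$P '[{"jaw":10,"travel":[0,0,-1.5],"rot":[0,0,0]},{"jaw":10,"travel":[0,0,0],"rot":[0,0,3]},{"jaw":10,"travel":[0,0,0],"rot":[0,0,6]},{"jaw":10,"travel":[0,0,0],"rot":[0,0,6]}]' 60
$P '[{"jaw":10,"travel":[0,0,0],"rot":[0,0,6]},{"jaw":10,"travel":[0,0,0],"rot":[0,0,6]},{"jaw":10,"travel":[0,0,0],"rot":[0,0,6]},{"jaw":10,"travel":[0,0,0],"rot":[0,0,6]},{"jaw":10,"travel":[0,0,0],"rot":[0,0,6]}]' 60
$P '[{"jaw":10,"travel":[0,0,0],"rot":[0,0,6]},{"jaw":10,"travel":[0,0,0],"rot":[0,0,6]},{"jaw":10,"travel":[0,0,0],"rot":[0,0,6]},{"jaw":10,"travel":[0,0,0],"rot":[0,0,6]},{"jaw":10,"travel":[0,0,0],"rot":[0,0,6]}]' 60
$P '[{"jaw":10,"travel":[0,0,0],"rot":[0,0,0]},{"jaw":10,"travel":[0,0,0],"rot":[0,0,0]}]' 60
python3 -c "
from h import *
to(.5776,.034,.038,-14);print(r.observe()['ft_torque'])"
```

```text
time_s: 11.85
position: [0.5778, 0.0346, 0.04]
tcp_rot: [179.9, -0.1, 46.3]
contact_force: [2.2, 0.5, -2.0]
finger_gap: 0.025
finger_force: 61.0
time_s: 12.35
position: [0.5778, 0.0346, 0.04]
tcp_rot: [179.9, -0.1, 16.3]
contact_force: [2.5, -1.0, -1.6]
finger_gap: 0.0244
finger_force: 61.0
time_s: 12.85
position: [0.5778, 0.0346, 0.0401]
tcp_rot: [180.0, -0.2, -13.7]
contact_force: [2.4, 0.2, -1.5]
finger_gap: 0.0243
finger_force: 61.8
time_s: 13.05
position: [0.5778, 0.0347, 0.04]
tcp_rot: [-180.0, -0.1, -13.3]
contact_force: [4.2, -0.8, 2.6]
finger_gap: 0.0244
finger_force: 62.3
travel [-0.   0.7  2. ] dyaw(tool z) 0.68 pos [0.5778 0.0347 0.04  ] rpy [-1.7999e+02 -1.5000e-01 -1.3320e+01] F [ 4.2 -0.8  2.6] gap 24.4 t 13.05 j6 95.0
[-0.23912883 -0.45206556 -0.25781912]
```

```bash
P="python3 -m pendant"
$P '[{"jaw":60,"travel":[0,0,0],"rot":[0,0,0]},{"jaw":60,"travel":[0,0,0],"rot":[0,0,0]},{"jaw":60,"travel":[0,0,0],"rot":[0,0,0]},{"jaw":60,"travel":[0,0,-40],"rot":[0,0,0]},{"jaw":60,"travel":[0,0,-50],"rot":[0,0,0]}]' 30 >/dev/null
$P '[{"jaw":60,"travel":[0,0,-50],"rot":[0,0,-8]},{"jaw":60,"travel":[0,0,0],"rot":[0,0,-8]},{"jaw":60,"travel":[0,0,0],"rot":[0,0,-8]},{"jaw":60,"travel":[0,0,0],"rot":[0,0,-8]},{"jaw":60,"travel":[0,0,0],"rot":[0,0,-8]}]' >/dev/null
$P '[{"jaw":60,"travel":[0,0,0],"rot":[0,0,-8]},{"jaw":60,"travel":[0,0,0],"rot":[0,0,-8]},{"jaw":60,"travel":[0,0,0],"rot":[0,0,-8]},{"jaw":60,"travel":[0,0,0],"rot":[0,0,-8]},{"jaw":60,"travel":[0,0,0],"rot":[0,0,-8]}]' >/dev/null
$P '[{"jaw":60,"travel":[0,0,0],"rot":[0,0,-8]},{"jaw":60,"travel":[0,0,0],"rot":[0,0,-8]},{"jaw":60,"travel":[0,0,0],"rot":[0,0,-8]},{"jaw":60,"travel":[0,0,0],"rot":[0,0,-2.4]},{"jaw":60,"travel":[-40,-20,0],"rot":[0,0,0]}]' >/dev/null
$P '[{"jaw":60,"travel":[-40,-20,0],"rot":[0,0,0]},{"jaw":60,"travel":[-35,-18,0],"rot":[0,0,0]},{"jaw":60,"travel":[0,0,0],"rot":[0,0,0]},{"jaw":60,"travel":[0,0,0],"rot":[0,0,0]}]'
python3 - <<'E'
from h import *
i=r.camera_info('wrist'); import pickle; pickle.dump(i,open('w3.pkl','wb'))
a=r.camera('wrist')[:,:,::-1]; cv2.imwrite('pics/w3full.png',a)
x,y=proj('wrist',(.505,-.04,.03),i); print(x,y); x,y=int(x),int(y)
c=cv2.resize(a[60:210,150:350],(800,600),interpolation=cv2.INTER_CUBIC)
cv2.imwrite('pics/w3.png',c)
E
```

```text
time_s: 15.45
position: [0.5246, -0.0834, 0.1792]
tcp_rot: [-180.0, -0.0, 92.9]
contact_force: [-0.4, -0.4, 0.5]
finger_gap: 0.0602
finger_force: 0.0
263.8125074246709 147.00520171222894
```

View pics/w3.png

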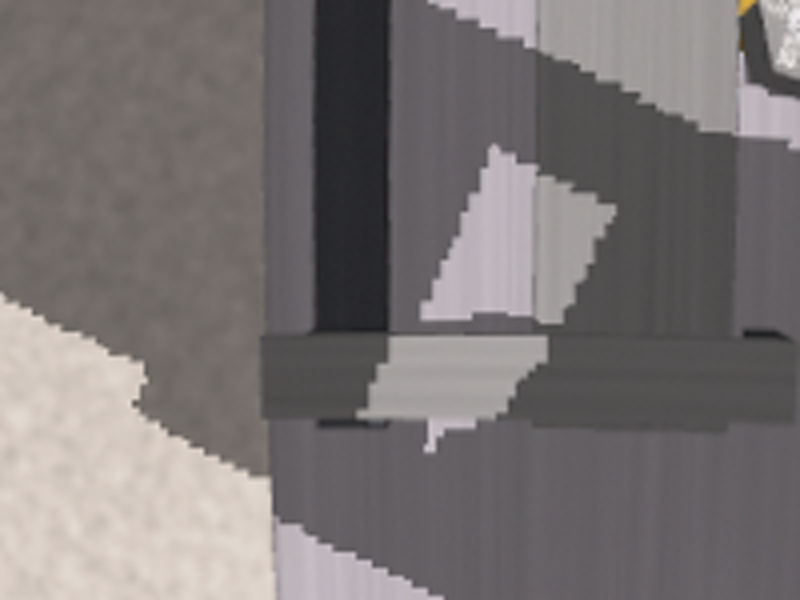

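The crop shows the fence face edge at about (389,320), the jaw face at about (534,320) and the jaw back at about (738,320).

```bash
python3 - <<'E'
from h import *
import pickle; i=pickle.load(open('w3.pkl','rb'))
W=lambda u,v,z: px('wrist',(u/4+150,v/4+60),z,i)
for v in (200,320,428):
  print(v,'fence z20',W(389,v,.02)[:2],'z30',W(389,v,.03)[:2],'jawface z30',W(534,v,.03)[:2],'z20',W(534,v,.02)[:2],'jawback',W(738 if v<428 else 727,v,.03)[:2])
print('bed left',W(266,420,.02),'bridge near edge L/R top',W(262,418,.048),W(796,424,.048),'far',W(262,335,.048),W(796,337,.048))
E
```

```text
200 fence z20 [ 0.4878 -0.0071] z30 [ 0.4889 -0.0072] jawface z30 [ 0.521  -0.0059] z20 [ 0.521  -0.0058] jawback [ 0.5663 -0.003 ]
320 fence z20 [ 0.4888 -0.0351] z30 [ 0.4899 -0.0342] jawface z30 [ 0.5223 -0.0329] z20 [ 0.5224 -0.0337] jawback [ 0.5682 -0.0301]
428 fence z20 [ 0.4895 -0.0606] z30 [ 0.4906 -0.0589] jawface z30 [ 0.5236 -0.0574] z20 [ 0.5236 -0.0591] jawback [ 0.5676 -0.055 ]
bed left [ 0.46   -0.0597  0.02  ] bridge near edge L/R top [ 0.4647 -0.0546  0.048 ] [ 0.5797 -0.0503  0.048 ] far [ 0.4645 -0.0366  0.048 ] [ 0.5781 -0.0315  0.048 ]
```

Gap measures about 33 mm, as wanted. Now the gauge.

```bash
P="python3 -m pendant"
$P '[{"jaw":60,"travel":[-25,-6,0],"rot":[0,0,0]},{"jaw":60,"travel":[-45,-12,0],"rot":[0,0,0]},{"jaw":60,"travel":[-45,-12,0],"rot":[0,0,0]},{"jaw":60,"travel":[-45,-12,0],"rot":[0,0,0]},{"jaw":60,"travel":[-45,-12,0],"rot":[0,0,0]}]' >/dev/null
$P '[{"jaw":60,"travel":[-49,-12,0],"rot":[0,0,0]},{"jaw":60,"travel":[0,0,20],"rot":[0,0,-7]},{"jaw":60,"travel":[0,0,20],"rot":[0,0,-6]},{"jaw":60,"travel":[0,0,0],"rot":[0,0,0]},{"jaw":60,"travel":[0,0,0],"rot":[0,0,0]}]' >/dev/null
python3 - <<'E'
from h import *
i=r.camera_info('wrist'); import pickle; pickle.dump(i,open('w4.pkl','wb'))
a=r.camera('wrist')[:,:,::-1]; cv2.imwrite('pics/w4.png',a)
to(.4714,-.3406,.026,106)
E
```

```text
travel [ -0.8  -2.  114.1] dyaw(tool z) -0.11 pos [ 0.473  -0.3391  0.1401] rpy [1.7997e+02 6.0000e-02 1.0589e+02] F [-0.4 -0.   0.1] gap 60.0 t 16.55 j6 -63.2
```

View pics/w4.png

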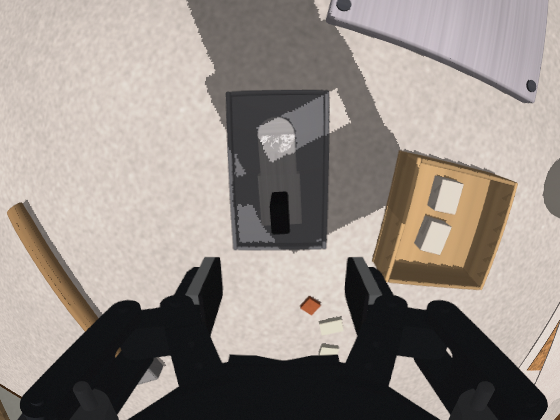

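The gauge lies straight in the tray, with its nose at (277,118) and handle at (280,212). The tray corners are (227,92), (329,91), (326,247) and (233,249).

```bash
python3 - <<'E'
from m import *
import pickle; i=pickle.load(open('w4.pkl','rb'))
W=lambda u,v,z: px('wrist',(u,v),z,i)[:2]
fit([W(227,92,.014),W(329,91,.014),W(326,247,.014),W(233,249,.014)],[(-.0425,.07),(.0425,.07),(.0425,-.07),(-.0425,-.07)])
print('nose',W(277,117,.016),'handle top',W(280,215,.056), W(280,197,.056),W(280,232,.056),'shoulder',W(258,177,.016),W(301,177,.016))
E
```

```text
origin [ 0.4624 -0.316 ] yaw 16.3 res mm [[1.5, -1.1], [-0.3, -1.8], [-1.2, 2.0], [-0.0, 0.9]]
nose [ 0.4487 -0.2714] handle top [ 0.4703 -0.3381] [ 0.4667 -0.325 ] [ 0.4739 -0.3509] shoulder [ 0.4468 -0.3236] [ 0.4813 -0.3139]
```

```bash
P="python3 -m pendant"
$P '[{"jaw":60,"travel":[-0.6,-3.1,40],"rot":[0,0,0]},{"jaw":60,"travel":[0,0,40],"rot":[0,0,0]},{"jaw":60,"travel":[0,0,34],"rot":[0,0,0]},{"jaw":60,"travel":[0,0,0],"rot":[0,0,0]},{"jaw":2,"travel":[0,0,0],"rot":[0,0,0]}]' 40
$P '[{"jaw":2,"travel":[0,0,0],"rot":[0,0,0]},{"jaw":2,"travel":[0,0,0],"rot":[0,0,0]},{"jaw":2,"travel":[0,0,0],"rot":[0,0,0]},{"jaw":2,"travel":[0,0,0],"rot":[0,0,0]},{"jaw":2,"travel":[0,0,0],"rot":[0,0,0]}]' 40
$P '[{"jaw":2,"travel":[0,0,-5],"rot":[0,0,0]},{"jaw":2,"travel":[0,0,-20],"rot":[0,0,0]},{"jaw":2,"travel":[0,0,-30],"rot":[0,0,0]},{"jaw":2,"travel":[0,0,0],"rot":[0,0,0]}]' 40
python3 - <<'E'
from h import *
i=r.camera_info('wrist'); import pickle; pickle.dump(i,open('w5.pkl','wb'))
a=r.camera('wrist')[:,:,::-1]; cv2.imwrite('pics/w5.png',a[0:420])
to(.5,-.2,.1,92.6)
E
```

```text
time_s: 17.05
position: [0.4701, -0.3414, 0.0267]
tcp_rot: [180.0, 0.1, 105.9]
contact_force: [-0.5, 0.2, 0.7]
finger_gap: 0.0469
finger_force: 0.0
time_s: 17.55
position: [0.47, -0.3417, 0.0271]
tcp_rot: [179.9, 0.2, 105.9]
contact_force: [-0.3, 2.2, 6.7]
finger_gap: 0.0132
finger_force: 39.9
time_s: 17.95
position: [0.4706, -0.3424, 0.0842]
tcp_rot: [179.8, 0.4, 105.9]
contact_force: [0.6, -0.2, -1.0]
finger_gap: 0.0133
finger_force: 39.1
travel [127.8  68.  -18.2] dyaw(tool z) 13.35 pos [ 0.4698 -0.3416  0.0821] rpy [179.9    0.2  105.95] F [ 0.   0.7 -2.8] gap 13.4 t 18.0 j6 -63.6
```

View pics/w5.png

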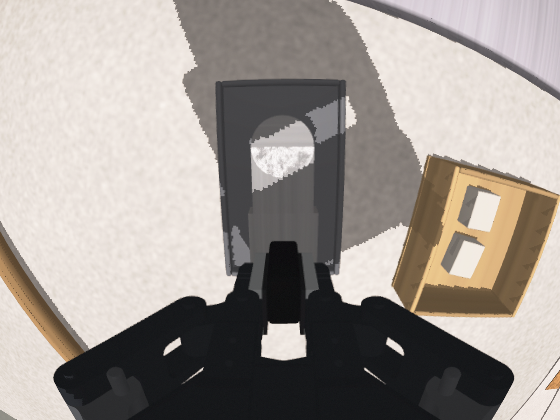

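The gauge is held and straight, with its nose tip at (282,115).

```bash
python3 - <<'E'
from m import *
import pickle; i=pickle.load(open('w5.pkl','rb'))
o=r.observe();Rm=rot(o['tcp_rot'])
for uv in [(282,115),(249,160),(315,160),(249,205),(318,207)]:
    w=px('wrist',uv,.071,i); print(uv,w,'tool',(Rm.T@(w-o['position'])*1000).round(1))
b=np.array([.5779,.0347]);th=np.radians(2.6);c,s=np.cos(th),np.sin(th)
G=lambda x,y: (b+np.array([[c,-s],[s,c]])@(np.array([x-32,y-10])/1000)).round(4)
for d in (-150,-80,-10): print('chan centre y',d,G(-43.5,d))
p=G(-43.5,-175); to(*p,.10,92.6)
E
```

```text
(282, 115) [ 0.45   -0.2717  0.071 ] tool [72.7  0.1 10.8]
(249, 160) [ 0.4405 -0.2968  0.071 ] tool [ 51.2 -15.9  10.9]
(315, 160) [ 0.4712 -0.2881  0.071 ] tool [51.1 16.  10.9]
(249, 205) [ 0.4462 -0.3187  0.071 ] tool [ 28.6 -16.4  11. ]
(318, 207) [ 0.4797 -0.3103  0.071 ] tool [27.5 18.1 11. ]
chan centre y -150 [ 0.5097 -0.1286]
chan centre y -80 [ 0.5066 -0.0586]
chan centre y -10 [0.5034 0.0113]
travel [169.6  91.2 -18.3] dyaw(tool z) 13.35 pos [ 0.4698 -0.3416  0.0821] rpy [179.9    0.2  105.95] F [ 0.   0.7 -2.8] gap 13.4 t 18.0 j6 -63.6
```

```bash
P="python3 -m pendant"
$P '[{"jaw":2,"travel":[10,5,-18],"rot":[0,0,0]},{"jaw":2,"travel":[30,16,0],"rot":[0,0,0]},{"jaw":2,"travel":[40,21,0],"rot":[0,0,0]},{"jaw":2,"travel":[40,21,0],"rot":[0,0,0]},{"jaw":2,"travel":[40,21,0],"rot":[0,0,0]}]' 40 >/dev/null
$P '[{"jaw":2,"travel":[10,7,0],"rot":[0,0,3]},{"jaw":2,"travel":[0,0,0],"rot":[0,0,6]},{"jaw":2,"travel":[0,0,0],"rot":[0,0,4.4]},{"jaw":2,"travel":[0,0,0],"rot":[0,0,0]},{"jaw":2,"travel":[0,0,0],"rot":[0,0,0]}]' 40
cat > g.py <<'E'
from h import *
b=np.array([.5779,.0347]);th=np.radians(2.6);c,s=np.cos(th),np.sin(th);M=np.array([[c,-s],[s,c]])
G=lambda x,y: b+M@(np.array([x-32,y-10])/1000)
def gp(): print('guide xy',(M.T@(r.observe()['position'][:2]-b)*1000+[32,10]).round(1))
E
python3 -c "
from g import *
to(*G(-43.5,-175),.045,92.6);gp()"
```

```text
time_s: 19.0
position: [0.5097, -0.1525, 0.0976]
tcp_rot: [-179.9, -0.0, 92.7]
contact_force: [0.1, 0.5, -1.7]
finger_gap: 0.0136
finger_force: 39.0
travel [-1.1  1.2 52.6] dyaw(tool z) 0.06 pos [ 0.5097 -0.1525  0.0976] rpy [-1.7994e+02 -4.0000e-02  9.2660e+01] F [ 0.1  0.5 -1.7] gap 13.6 t 19.0 j6 -32.1
guide xy [ -44.6 -173.9]
```

```bash
P="python3 -m pendant"
$P '[{"jaw":2,"travel":[0,1.2,30],"rot":[0,0,0]},{"jaw":2,"travel":[0,0,20],"rot":[0,0,0]},{"jaw":2,"travel":[0,0,2],"rot":[0,0,0]},{"jaw":2,"travel":[0,0,0],"rot":[0,0,0]},{"jaw":2,"travel":[0,0,0],"rot":[0,0,0]}]' 40
$P '[{"jaw":2,"travel":[0,0,1],"rot":[0,0,0]},{"jaw":2,"travel":[0,0,1],"rot":[0,0,0]},{"jaw":2,"travel":[0,0,0],"rot":[0,0,0]}]' 40
python3 -c "
from g import *
to(*G(-43.5,-175),.045,92.6);gp()"
```

```text
time_s: 19.5
position: [0.5117, -0.1529, 0.0471]
tcp_rot: [179.9, 0.1, 92.6]
contact_force: [0.7, 0.2, -1.8]
finger_gap: 0.0133
finger_force: 39.0
time_s: 19.8
position: [0.5114, -0.1526, 0.0444]
tcp_rot: [180.0, 0.0, 92.6]
contact_force: [0.4, 0.8, -1.8]
finger_gap: 0.0137
finger_force: 39.0
travel [-0.9 -0.5 -0.6] dyaw(tool z) -0.05 pos [ 0.5114 -0.1526  0.0444] rpy [1.7997e+02 2.0000e-02 9.2550e+01] F [ 0.4  0.8 -1.8] gap 13.7 t 19.8 j6 -31.9
guide xy [ -43.  -174.1]
```

Continue down to contact, then slide in.

```bash
P="python3 -m pendant"
$P '[{"jaw":2,"travel":[0,0,0.7],"rot":[0,0,0]},{"jaw":2,"travel":[0,0,0.6],"rot":[0,0,0]},{"jaw":2,"travel":[0,0,0],"rot":[0,0,0]}]' 40
$P '[{"jaw":2,"travel":[5,0,0],"rot":[0,0,0]},{"jaw":2,"travel":[10,0,0],"rot":[0,0,0]},{"jaw":2,"travel":[10,0,0],"rot":[0,0,0]},{"jaw":2,"travel":[5,0,0],"rot":[0,0,0]},{"jaw":2,"travel":[0,0,0],"rot":[0,0,0]}]' 40
python3 -c "
from g import *
to(*G(-43.5,-175),.045,92.6);gp()"
```

```text
time_s: 20.1
position: [0.5113, -0.1525, 0.0432]
tcp_rot: [180.0, 0.0, 92.6]
contact_force: [-2.0, 1.7, 3.5]
finger_gap: 0.0135
finger_force: 39.8
time_s: 20.6
position: [0.51, -0.1212, 0.0432]
tcp_rot: [180.0, -0.0, 92.6]
contact_force: [1.0, 4.0, 7.7]
finger_gap: 0.0131
finger_force: 40.4
travel [-32.3  -0.6  -1.8] dyaw(tool z) 0.0 pos [ 0.51   -0.1212  0.0432] rpy [ 1.7997e+02 -5.0000e-02  9.2600e+01] F [1.  4.  7.7] gap 13.1 t 20.6 j6 -29.0
guide xy [ -42.9 -142.7]
```

```bash
P="python3 -m pendant"
$P '[{"jaw":2,"travel":[5,-0.5,-0.3],"rot":[0,0,0]},{"jaw":2,"travel":[5,0,0],"rot":[0,0,0]},{"jaw":2,"travel":[5,0,0],"rot":[0,0,0]},{"jaw":2,"travel":[5,0,0],"rot":[0,0,0]},{"jaw":2,"travel":[0,0,0],"rot":[0,0,0]}]' 40
$P '[{"jaw":2,"travel":[5,0,0],"rot":[0,0,0]},{"jaw":2,"travel":[5,0,0],"rot":[0,0,0]},{"jaw":2,"travel":[3,0,0],"rot":[0,0,0]},{"jaw":2,"travel":[0,0,0],"rot":[0,0,0]},{"jaw":2,"travel":[0,0,0],"rot":[0,0,0]}]' 40
python3 -c "
from g import *
to(*G(-43.5,-105.5),.045,92.6);gp()"
```

```text
time_s: 21.1
position: [0.5084, -0.1017, 0.0432]
tcp_rot: [-180.0, -0.0, 92.6]
contact_force: [-0.4, 2.3, 4.7]
finger_gap: 0.0134
finger_force: 40.0
time_s: 21.6
position: [0.5079, -0.0891, 0.0432]
tcp_rot: [-180.0, -0.1, 92.5]
contact_force: [1.4, 2.0, 5.4]
finger_gap: 0.0135
finger_force: 40.1
travel [ 5.   0.  -1.8] dyaw(tool z) -0.06 pos [ 0.5079 -0.0891  0.0432] rpy [-1.800e+02 -6.000e-02  9.254e+01] F [1.4 2.  5.4] gap 13.5 t 21.6 j6 -25.7
guide xy [ -43.5 -110.5]
```

```bash
P="python3 -m pendant"
$P '[{"jaw":2,"travel":[2,0,0],"rot":[0,0,0]},{"jaw":2,"travel":[1,0,0],"rot":[0,0,0]},{"jaw":2,"travel":[0,0,0],"rot":[0,0,0]}]' 40
$P '[{"jaw":2,"travel":[1,0,0],"rot":[0,0,0]},{"jaw":2,"travel":[0,0,0],"rot":[0,0,0]}]' 40
$P '[{"jaw":2,"travel":[1,0,0],"rot":[0,0,0]},{"jaw":2,"travel":[0,0,0],"rot":[0,0,0]}]' 40
python3 -c "
from g import *
to(*G(-43.5,-105.5),.045,92.6);gp()"
```

```text
time_s: 21.9
position: [0.5079, -0.0868, 0.0432]
tcp_rot: [180.0, 0.0, 92.5]
contact_force: [-0.3, -2.1, 4.3]
finger_gap: 0.0136
finger_force: 39.9
time_s: 22.1
position: [0.5078, -0.0857, 0.0431]
tcp_rot: [180.0, 0.0, 92.5]
contact_force: [-0.8, -1.8, 3.4]
finger_gap: 0.0134
finger_force: 39.8
time_s: 22.3
position: [0.5077, -0.0846, 0.0431]
tcp_rot: [180.0, 0.0, 92.5]
contact_force: [0.6, -2.4, 3.0]
finger_gap: 0.0131
finger_force: 39.9
travel [ 0.5  0.  -1.9] dyaw(tool z) -0.05 pos [ 0.5077 -0.0846  0.0431] rpy [180.     0.    92.55] F [ 0.6 -2.4  3. ] gap 13.1 t 22.3 j6 -25.2
guide xy [ -43.5 -106. ]
```

```bash
P="python3 -m pendant"
$P '[{"jaw":2,"travel":[1,0,0],"rot":[0,0,0]},{"jaw":2,"travel":[0,0,0],"rot":[0,0,0]}]' 40
$P '[{"jaw":2,"travel":[1,0,0],"rot":[0,0,0]},{"jaw":2,"travel":[0,0,0],"rot":[0,0,0]}]' 40
python3 - <<'E'
from g import *
to(*G(-43.5,-105.5),.045,92.6);gp()
i=r.camera_info('wrist'); import pickle; pickle.dump(i,open('w6.pkl','wb'))
a=r.camera('wrist')[:,:,::-1]; cv2.imwrite('pics/w6.png',cv2.resize(a[60:330,130:430],None,fx=2,fy=2,interpolation=cv2.INTER_CUBIC))
E
```

```text
time_s: 22.5
position: [0.5077, -0.0838, 0.0431]
tcp_rot: [180.0, 0.0, 92.6]
contact_force: [-0.1, -3.8, 2.3]
finger_gap: 0.0131
finger_force: 39.7
time_s: 22.7
position: [0.5078, -0.0836, 0.0432]
tcp_rot: [180.0, 0.1, 92.5]
contact_force: [-1.1, -8.6, 1.9]
finger_gap: 0.0131
finger_force: 39.6
travel [-0.5 -0.1 -1.8] dyaw(tool z) -0.05 pos [ 0.5078 -0.0836  0.0432] rpy [1.7999e+02 1.0000e-01 9.2550e+01] F [-1.1 -8.6  1.9] gap 13.1 t 22.7 j6 -25.0
guide xy [ -43.4 -105. ]
```

View pics/w6.png

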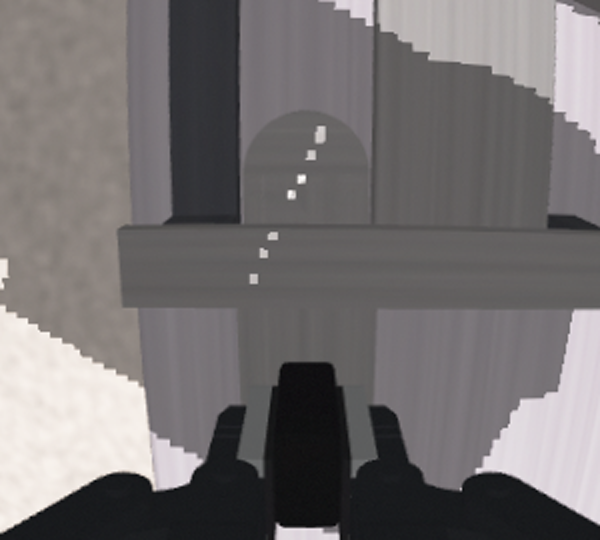

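The tongue shows beyond the bridge with clearance on both sides, and the force has built up to 8.6 N at the shoulders, so they are seated. I'll relieve the push, let go, wait, then regrip.

```bash
P="python3 -m pendant"
$P '[{"jaw":2,"travel":[-0.5,0,0],"rot":[0,0,0]},{"jaw":2,"travel":[0,0,0],"rot":[0,0,0]},{"jaw":45,"travel":[0,0,0],"rot":[0,0,0]},{"jaw":45,"travel":[0,0,0],"rot":[0,0,0]},{"jaw":45,"travel":[0,0,0],"rot":[0,0,0]}]' 40
$P '[{"jaw":45,"travel":[0,0,0],"rot":[0,0,0]},{"jaw":45,"travel":[0,0,0],"rot":[0,0,0]},{"jaw":45,"travel":[0,0,0],"rot":[0,0,0]},{"jaw":45,"travel":[0,0,0],"rot":[0,0,0]},{"jaw":45,"travel":[0,0,0],"rot":[0,0,0]}]'
$P '[{"jaw":45,"travel":[0,0,0],"rot":[0,0,0]},{"jaw":45,"travel":[0,0,0],"rot":[0,0,0]},{"jaw":45,"travel":[0,0,0],"rot":[0,0,0]},{"jaw":45,"travel":[0,0,0],"rot":[0,0,0]},{"jaw":45,"travel":[0,0,0],"rot":[0,0,0]}]' >/dev/null
$P '[{"jaw":45,"travel":[0,0,0],"rot":[0,0,0]},{"jaw":45,"travel":[0,0,0],"rot":[0,0,0]},{"jaw":45,"travel":[0,0,0],"rot":[0,0,0]},{"jaw":45,"travel":[0,0,0],"rot":[0,0,0]},{"jaw":45,"travel":[0,0,0],"rot":[0,0,0]}]' >/dev/null
python3 - <<'E'
from g import *
to(*G(-43.5,-105.5),.045,92.6);gp()
i=r.camera_info('wrist'); import pickle; pickle.dump(i,open('w7.pkl','wb'))
a=r.camera('wrist')[:,:,::-1]; cv2.imwrite('pics/w7.png',cv2.resize(a[60:330,130:430],None,fx=2,fy=2,interpolation=cv2.INTER_CUBIC))
W=lambda u,v,z: px('wrist',(u/2+130,v/2+60),z,pickle.load(open('w6.pkl','rb')))
for uv in [(307,110)]: print((M.T@(W(*uv,.032)[:2]-b)*1000+[32,10]).round(1))
E
```

```text
time_s: 23.25
position: [0.5073, -0.0826, 0.0428]
tcp_rot: [-179.9, -0.1, 92.6]
contact_force: [0.2, -0.3, -0.6]
finger_gap: 0.0451
finger_force: 0.0
time_s: 23.75
position: [0.5077, -0.0831, 0.0431]
tcp_rot: [-180.0, -0.0, 92.5]
contact_force: [0.1, 0.6, -0.8]
finger_gap: 0.0452
finger_force: 0.0
travel [-0.9  0.  -1.8] dyaw(tool z) -0.06 pos [ 0.5077 -0.0832  0.0432] rpy [-180.      0.     92.54] F [-1.2  0.9 -0.1] gap 45.3 t 24.75 j6 -25.1
guide xy [ -43.5 -104.6]
[-43.  -31.2]
```

View pics/w7.png

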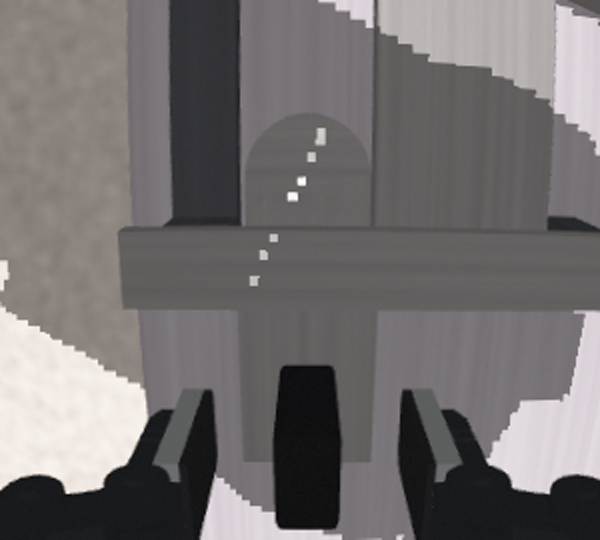

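The gauge is standing free at the mouth, with its nose at guide y ≈ -31 (expected -32). Regrip and pull it out.

```bash
P="python3 -m pendant"
$P '[{"jaw":2,"travel":[0,0,0],"rot":[0,0,0]},{"jaw":2,"travel":[0,0,0],"rot":[0,0,0]},{"jaw":2,"travel":[0,0,0],"rot":[0,0,0]},{"jaw":2,"travel":[0,0,0],"rot":[0,0,0]},{"jaw":2,"travel":[0,0,0],"rot":[0,0,0]}]' 40
$P '[{"jaw":2,"travel":[-5,0,-0.4],"rot":[0,0,0]},{"jaw":2,"travel":[-10,0,0],"rot":[0,0,0]},{"jaw":2,"travel":[-10,0,0],"rot":[0,0,0]},{"jaw":2,"travel":[-10,0,0],"rot":[0,0,0]},{"jaw":2,"travel":[-10,0,0],"rot":[0,0,0]}]'
$P '[{"jaw":2,"travel":[-10,0,0],"rot":[0,0,0]},{"jaw":2,"travel":[-10,0,0],"rot":[0,0,0]},{"jaw":2,"travel":[-10,0,0],"rot":[0,0,0]},{"jaw":2,"travel":[0,0,0],"rot":[0,0,0]},{"jaw":2,"travel":[0,0,0],"rot":[0,0,0]}]'
python3 - <<'E'
from g import *
to(.4702,-.3412,.10,106);gp()
E
```

```text
time_s: 25.3
position: [0.5077, -0.0832, 0.0432]
tcp_rot: [180.0, 0.0, 92.5]
contact_force: [-0.2, -1.1, 1.0]
finger_gap: 0.0135
finger_force: 39.8
time_s: 25.8
position: [0.5096, -0.1293, 0.0434]
tcp_rot: [-180.0, -0.0, 92.5]
contact_force: [-0.4, -0.2, -2.2]
finger_gap: 0.0133
finger_force: 39.3
time_s: 26.3
position: [0.5109, -0.1581, 0.0435]
tcp_rot: [-180.0, -0.0, 92.5]
contact_force: [-0.5, -0.1, -2.3]
finger_gap: 0.0137
finger_force: 39.3
travel [-181.1  -48.7  -56.5] dyaw(tool z) -13.48 pos [ 0.5109 -0.1581  0.0435] rpy [-1.7999e+02 -1.0000e-02  9.2520e+01] F [-0.5 -0.1 -2.3] gap 13.7 t 26.3 j6 -32.4
guide xy [ -43.7 -179.6]
```

```bash
P="python3 -m pendant"
$P '[{"jaw":2,"travel":[0,0,-25],"rot":[0,0,0]},{"jaw":2,"travel":[0,0,-32],"rot":[0,0,0]},{"jaw":2,"travel":[-20,-5,0],"rot":[0,0,0]},{"jaw":2,"travel":[-40,-11,0],"rot":[0,0,0]},{"jaw":2,"travel":[-40,-11,0],"rot":[0,0,0]}]' 40 >/dev/null
$P '[{"jaw":2,"travel":[-40,-11,0],"rot":[0,0,0]},{"jaw":2,"travel":[-41,-11,0],"rot":[0,0,-4]},{"jaw":2,"travel":[0,0,0],"rot":[0,0,-6]},{"jaw":2,"travel":[0,0,0],"rot":[0,0,-3.5]},{"jaw":2,"travel":[0,0,0],"rot":[0,0,0]}]' 40 >/dev/null
$P '[{"jaw":2,"travel":[0,0,0],"rot":[0,0,0]}]' 40
python3 - <<'E'
from g import *
to(.4697,-.3412,.03,106)
E
```

```text
time_s: 27.4
position: [0.4702, -0.3405, 0.1005]
tcp_rot: [-180.0, -0.0, 106.0]
contact_force: [0.0, 0.2, -1.6]
finger_gap: 0.0135
finger_force: 39.4
travel [-0.5 -0.6 70.5] dyaw(tool z) -0.01 pos [ 0.4702 -0.3405  0.1005] rpy [-1.7999e+02 -2.0000e-02  1.0599e+02] F [ 0.   0.2 -1.6] gap 13.5 t 27.4 j6 -63.6
```

```bash
P="python3 -m pendant"
$P '[{"jaw":2,"travel":[-0.4,-0.5,40],"rot":[0,0,0]},{"jaw":2,"travel":[0,0,28],"rot":[0,0,0]},{"jaw":2,"travel":[0,0,3],"rot":[0,0,0]},{"jaw":2,"travel":[0,0,2],"rot":[0,0,0]},{"jaw":2,"travel":[0,0,0],"rot":[0,0,0]}]' 40
$P '[{"jaw":60,"travel":[0,0,0],"rot":[0,0,0]},{"jaw":60,"travel":[0,0,0],"rot":[0,0,0]},{"jaw":60,"travel":[0,0,0],"rot":[0,0,0]},{"jaw":60,"travel":[0,0,0],"rot":[0,0,0]},{"jaw":60,"travel":[0,0,-40],"rot":[0,0,0]}]' 
$P '[{"jaw":60,"travel":[0,0,-50],"rot":[0,0,0]},{"jaw":60,"travel":[0,0,-50],"rot":[0,0,5]},{"jaw":60,"travel":[0,0,-12],"rot":[0,0,8.4]},{"jaw":60,"travel":[40,13,0],"rot":[0,0,0]},{"jaw":60,"travel":[45,15,0],"rot":[0,0,0]}]' >/dev/null
$P '[{"jaw":60,"travel":[45,15,0],"rot":[0,0,0]},{"jaw":60,"travel":[45,15,0],"rot":[0,0,0]},{"jaw":60,"travel":[45,15,0],"rot":[0,0,0]},{"jaw":60,"travel":[45,15,0],"rot":[0,0,0]},{"jaw":60,"travel":[45,15,0],"rot":[0,0,0]}]' >/dev/null
$P '[{"jaw":60,"travel":[45,15,0],"rot":[0,0,0]},{"jaw":60,"travel":[45,15,0],"rot":[0,0,0]},{"jaw":60,"travel":[14,6,0],"rot":[0,0,0]},{"jaw":60,"travel":[0,0,0],"rot":[0,0,0]},{"jaw":60,"travel":[0,0,0],"rot":[0,0,0]}]' 
python3 - <<'E'
from g import *
import pickle
to(*G(55,120),.042,77)
i=r.camera_info('wrist'); pickle.dump(i,open('w8.pkl','wb'))
a=r.camera('wrist')[:,:,::-1]; t=r.camera('top')[:,:,::-1]; cv2.imwrite('pics/t8.png',t); cv2.imwrite('pics/w8f.png',a)
print(proj('wrist',(*G(55,120),.059),i))
L=cv2.resize(a[0:280,80:400],(560,490),interpolation=cv2.INTER_CUBIC)
Rr=cv2.resize(t[220:300,380:460],(240,240),interpolation=cv2.INTER_CUBIC)
R2=cv2.resize(t[180:260,130:210],(240,240),interpolation=cv2.INTER_CUBIC)
c=np.zeros((490,800,3),np.uint8); c[:,:560]=L; c[:240,560:]=Rr; c[250:,560:]=R2
cv2.imwrite('pics/w8.png',c)
E
```

```text
time_s: 27.9
position: [0.47, -0.3416, 0.0282]
tcp_rot: [180.0, 0.0, 106.0]
contact_force: [-0.8, -0.3, -1.5]
finger_gap: 0.0133
finger_force: 39.7
time_s: 28.4
position: [0.468, -0.3399, 0.0641]
tcp_rot: [-179.8, -0.5, 106.0]
contact_force: [-0.3, -0.2, 1.1]
finger_gap: 0.0599
finger_force: 0.0
time_s: 29.9
position: [0.5893, 0.0777, 0.1795]
tcp_rot: [-180.0, 0.0, 92.6]
contact_force: [-0.2, -0.7, -0.4]
finger_gap: 0.0601
finger_force: 0.0
travel [ 67.6   9.8 137.4] dyaw(tool z) 15.64 pos [0.5893 0.0777 0.1795] rpy [-1.7998e+02  2.0000e-02  9.2640e+01] F [-0.2 -0.7 -0.4] gap 60.1 t 29.9 j6 -6.5
[295.32236928 121.83368446]
```

View pics/w8.png

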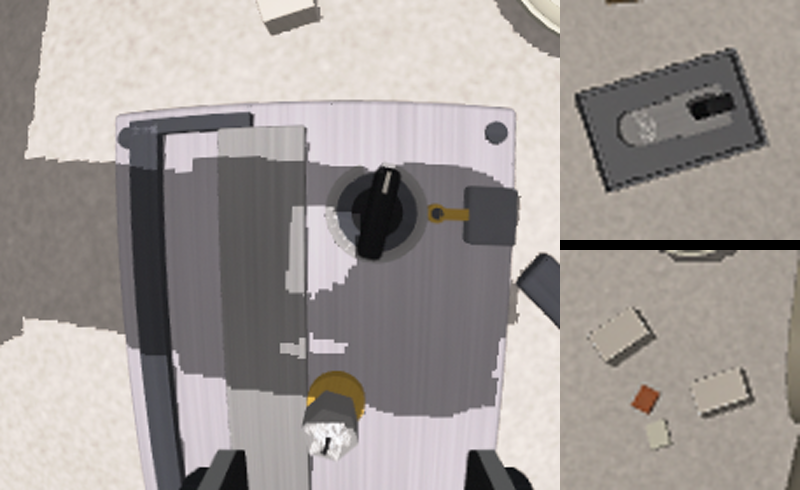

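The gauge is flat in its tray, and both bars are still in place. The knob bar runs from (387,167) to (369,257), about 14° clockwise. The follower is at (437,213).

```bash
P="python3 -m pendant"
$P '[{"jaw":36,"travel":[40,6,0],"rot":[0,0,0]},{"jaw":36,"travel":[27.6,3.8,0],"rot":[0,0,0]},{"jaw":36,"travel":[0,0,40],"rot":[0,0,8]},{"jaw":36,"travel":[0,0,40],"rot":[0,0,6]},{"jaw":36,"travel":[0,0,0],"rot":[0,0,0]}]' 30 >/dev/null
$P '[{"jaw":36,"travel":[0,0,0],"rot":[0,0,0]}]' >/dev/null
python3 - <<'E'
from g import *
to(*G(55,120),.042,78.6)
E
```

```text
travel [ 0.2 -0.7 58.5] dyaw(tool z) 0.13 pos [0.5965 0.1453 0.1005] rpy [180.     0.    78.73] F [-0.1 -0.3  1.5] gap 36.1 t 30.6 j6 13.9
```

```bash
P="python3 -m pendant"
$P '[{"jaw":36,"travel":[0.2,-0.7,35],"rot":[0,0,0]},{"jaw":36,"travel":[0,0,23.5],"rot":[0,0,0]},{"jaw":36,"travel":[0,0,0],"rot":[0,0,0]},{"jaw":2,"travel":[0,0,0],"rot":[0,0,0]},{"jaw":2,"travel":[0,0,0],"rot":[0,0,0]}]' 40
$P '[{"jaw":2,"travel":[0,0,0],"rot":[0,0,0]},{"jaw":2,"travel":[0,0,0],"rot":[0,0,0]},{"jaw":2,"travel":[0,0,0],"rot":[0,0,0]}]'
python3 - <<'E'
from g import *
to(*G(55,120),.042,78.6);print(r.observe()['ft_torque'])
E
```

```text
time_s: 31.1
position: [0.5966, 0.1466, 0.0438]
tcp_rot: [179.8, -0.1, 78.7]
contact_force: [-0.3, -1.2, 4.3]
finger_gap: 0.0108
finger_force: 41.5
time_s: 31.4
position: [0.5966, 0.1466, 0.0438]
tcp_rot: [179.8, -0.0, 78.7]
contact_force: [-2.3, -0.8, 7.6]
finger_gap: 0.0107
finger_force: 41.8
travel [-1.1 -0.5  1.8] dyaw(tool z) 0.09 pos [0.5966 0.1466 0.0438] rpy [ 1.7977e+02 -4.0000e-02  7.8690e+01] F [-2.3 -0.8  7.6] gap 10.7 t 31.4 j6 14.1
[-0.13460191  0.30923232  0.08604014]
```

```bash
P="python3 -m pendant"
$P '[{"jaw":2,"travel":[0,0,-1],"rot":[0,0,3]},{"jaw":2,"travel":[0,0,0],"rot":[0,0,6]},{"jaw":2,"travel":[0,0,0],"rot":[0,0,6]},{"jaw":2,"travel":[0,0,0],"rot":[0,0,6]},{"jaw":2,"travel":[0,0,0],"rot":[0,0,6]}]' 40
$P '[{"jaw":2,"travel":[0,0,0],"rot":[0,0,6]},{"jaw":2,"travel":[0,0,0],"rot":[0,0,6]},{"jaw":2,"travel":[0,0,0],"rot":[0,0,6]},{"jaw":2,"travel":[0,0,0],"rot":[0,0,6]},{"jaw":2,"travel":[0,0,0],"rot":[0,0,6]}]' 40
$P '[{"jaw":2,"travel":[0,0,0],"rot":[0,0,6]},{"jaw":2,"travel":[0,0,0],"rot":[0,0,6]},{"jaw":2,"travel":[0,0,0],"rot":[0,0,6]},{"jaw":2,"travel":[0,0,0],"rot":[0,0,6]},{"jaw":2,"travel":[0,0,0],"rot":[0,0,6]}]' 40
$P '[{"jaw":2,"travel":[0,0,0],"rot":[0,0,3]},{"jaw":2,"travel":[0,0,0],"rot":[0,0,0]},{"jaw":2,"travel":[0,0,0],"rot":[0,0,0]}]' 40
python3 -c "
from h import *
o=r.observe();print(o['ft_torque'],o['tcp_rot'])"
```

```text
time_s: 31.9
position: [0.597, 0.1464, 0.0439]
tcp_rot: [179.8, -0.1, 51.5]
contact_force: [3.4, -1.3, -1.8]
finger_gap: 0.0111
finger_force: 40.8
time_s: 32.4
position: [0.5973, 0.146, 0.0439]
tcp_rot: [179.8, -0.3, 21.5]
contact_force: [3.2, -3.2, -2.0]
finger_gap: 0.0113
finger_force: 40.7
time_s: 32.9
position: [0.5974, 0.1454, 0.0439]
tcp_rot: [179.9, -0.3, -8.6]
contact_force: [3.8, -6.1, -1.8]
finger_gap: 0.0108
finger_force: 40.7
time_s: 33.2
position: [0.5974, 0.1453, 0.0439]
tcp_rot: [180.0, -0.3, -11.4]
contact_force: [4.9, -6.8, -1.2]
finger_gap: 0.0108
finger_force: 40.7
[-1.13602723 -0.61065664 -0.32923388] [179.95357876  -0.30256582 -11.38407112]
```

```bash
P="python3 -m pendant"; Q='from h import *
o=r.observe();print(o["ft_torque"].round(3),o["tcp_rot"].round(2),o["contact_force"].round(1),round(o["finger_gap"]*1000,2))'
$P '[{"jaw":2,"travel":[0.3,0.6,0],"rot":[0,0,0]},{"jaw":2,"travel":[0,0,0],"rot":[0,0,0]}]' 40 >/dev/null; python3 -c "$Q"
$P '[{"jaw":2,"travel":[0,0,0],"rot":[0,0,1]},{"jaw":2,"travel":[0,0,0],"rot":[0,0,0]}]' 40 >/dev/null; python3 -c "$Q"
$P '[{"jaw":2,"travel":[0,0,0],"rot":[0,0,1]},{"jaw":2,"travel":[0,0,0],"rot":[0,0,0]}]' 40 >/dev/null; python3 -c "$Q"
$P '[{"jaw":2,"travel":[0,0,0],"rot":[0,0,1]},{"jaw":2,"travel":[0,0,0],"rot":[0,0,0]}]' 40 >/dev/null; python3 -c "$Q"
$P '[{"jaw":2,"travel":[0,0,0],"rot":[0,0,0.7]},{"jaw":2,"travel":[0,0,0],"rot":[0,0,0]}]' 40 >/dev/null; python3 -c "$Q"
python3 - <<'E'
from g import *
import pickle
a=r.camera('wrist')[:,:,::-1]; t=r.camera('top')[:,:,::-1]; s=r.camera('scene')[:,:,::-1]
cv2.imwrite('pics/w9f.png',a)
c=np.zeros((560,800,3),np.uint8); c[:300,:400]=cv2.resize(a,(400,300)); c[:300,400:]=cv2.resize(s[200:275,290:390],(400,300),interpolation=cv2.INTER_CUBIC)
c[300:,:400]=cv2.resize(t[165:230,200:300],(400,260),interpolation=cv2.INTER_CUBIC)
o=cv2.imread('pics/t8.png');c[300:,400:]=cv2.resize(o[165:230,200:300],(400,260),interpolation=cv2.INTER_CUBIC)
cv2.imwrite('pics/w9.png',c)
E
```

```text
[-0.799 -0.61  -0.364] [-179.99   -0.28  -11.38] [ 3.2 -4.7  0.5] 10.8
[-0.835 -0.578 -0.161] [180.    -0.28 -12.37] [ 3.1 -4.6  1. ] 11.11
[-0.884 -0.535 -0.152] [-180.     -0.29  -13.37] [ 3.3 -4.5  1.2] 11.25
[-0.775 -0.596 -0.121] [-179.99   -0.29  -14.37] [ 4.9 -5.   1.6] 10.59
[-0.808 -0.575 -0.03 ] [-179.99   -0.29  -15.05] [ 3.3 -3.9  0.6] 10.93
```

View pics/w9.png

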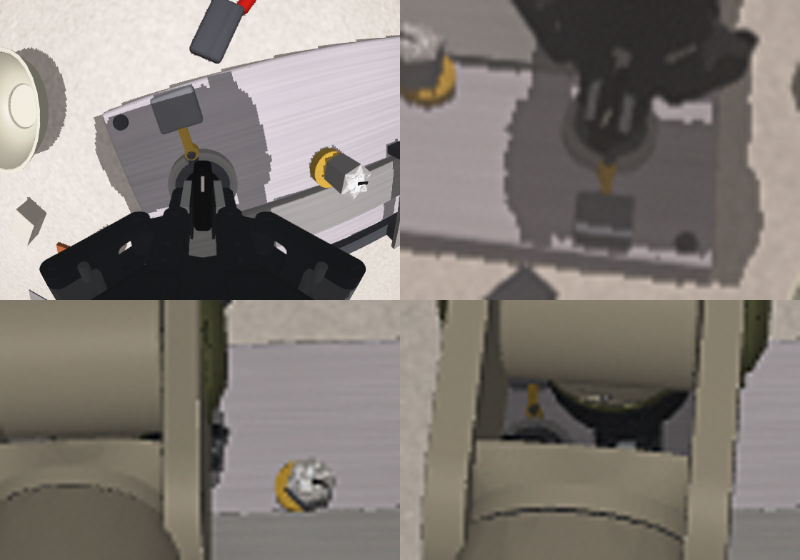

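The torque has dropped off at about 107°, and in the wrist view the roller at (192,155) overlaps the disc rim. I'll measure the brass pixels numerically, before against now.

```bash
cat > fol.py <<'E'
from g import *
import pickle
def fol(im,i):
    k=G(55,120); f=G(85,120); h=cv2.cvtColor(im,cv2.COLOR_BGR2HSV)
    m=(h[:,:,0]>12)&(h[:,:,0]<30)&(h[:,:,1]>110)
    P=[]
    for v,u in np.argwhere(m):
        w=px('wrist',(u,v),.028,i)[:2]; q=M.T@(w-k)*1000
        if 10<q[0]<60 and abs(q[1])<12: P.append(q)
    P=np.array(P); print(len(P),'brass x min/5%/95%',P[:,0].min().round(1),np.percentile(P[:,0],[5,50,95]).round(1))
E
python3 - <<'E'
from fol import *
fol(cv2.imread('pics/w8f.png'),pickle.load(open('w8.pkl','rb')))
fol(cv2.imread('pics/w9f.png'),r.camera_info('wrist'))
to(.5,.1,.1,0)
E
```

```text
139 brass x min/5%/95% 27.7 [27.9 37.9 47.1]
588 brass x min/5%/95% 21.3 [23.4 33.9 44.7]
travel [-82.1  69.  -56.5] dyaw(tool z) -15.04 pos [0.5975 0.1452 0.0439] rpy [-179.99   -0.29  -15.04] F [ 2.9 -5.   1.3] gap 11.4 t 34.35 j6 107.8
```

```bash
P="python3 -m pendant"
$P '[{"jaw":36,"travel":[0,0,0],"rot":[0,0,0]},{"jaw":36,"travel":[0,0,0],"rot":[0,0,0]},{"jaw":36,"travel":[0,0,0],"rot":[0,0,0]},{"jaw":36,"travel":[0,0,-40],"rot":[0,0,0]},{"jaw":36,"travel":[0,0,-50],"rot":[0,0,0]}]' 30
$P '[{"jaw":60,"travel":[0,0,-45],"rot":[0,0,0]},{"jaw":60,"travel":[-20,0,0],"rot":[0,0,0]},{"jaw":60,"travel":[0,0,0],"rot":[0,0,0]},{"jaw":60,"travel":[0,0,0],"rot":[0,0,0]}]' 
python3 - <<'E'
from fol import *
i=r.camera_info('wrist');a=r.camera('wrist')[:,:,::-1].copy(); pickle.dump(i,open('w10.pkl','wb')); cv2.imwrite('pics/w10f.png',a)
fol(a,i)
u,v=proj('wrist',(*G(55,120),.059),i);print(u,v)
to(.545,.28,.18,27)
E
```

```text
time_s: 34.85
position: [0.5944, 0.1462, 0.1313]
tcp_rot: [179.9, 0.3, -15.0]
contact_force: [-0.1, 0.1, 0.7]
finger_gap: 0.0359
finger_force: 0.0
time_s: 35.25
position: [0.5761, 0.1513, 0.1766]
tcp_rot: [180.0, 0.1, -15.0]
contact_force: [0.3, 0.3, 0.0]
finger_gap: 0.0596
finger_force: 0.0
183 brass x min/5%/95% 21.8 [23.5 34.6 45.7]
284.10458586281163 179.37583969196626
travel [ -63.7 -116.3   -3.7] dyaw(tool z) -42.04 pos [0.5763 0.1512 0.1762] rpy [ 1.7997e+02  8.0000e-02 -1.5040e+01] F [-0.4 -0.3  0.1] gap 60.1 t 35.3 j6 108.4
```

The follower has dropped (about 4.4 mm inward) and it stays so after release. Now the bars.

```bash
P="python3 -m pendant"
$P '[{"jaw":62,"travel":[-20,-38,0],"rot":[0,0,0]},{"jaw":62,"travel":[-22,-39,0],"rot":[0,0,0]},{"jaw":62,"travel":[-22,-39,0],"rot":[0,0,0]},{"jaw":62,"travel":[0,0,0],"rot":[0,0,-8]},{"jaw":62,"travel":[0,0,0],"rot":[0,0,-8]}]' 30 >/dev/null
$P '[{"jaw":62,"travel":[0,0,0],"rot":[0,0,-8]},{"jaw":62,"travel":[0,0,0],"rot":[0,0,-8]},{"jaw":62,"travel":[0,0,0],"rot":[0,0,-8]},{"jaw":62,"travel":[0,0,0],"rot":[0,0,-2]},{"jaw":62,"travel":[0,0,0],"rot":[0,0,0]}]' >/dev/null
$P '[{"jaw":62,"travel":[0,0,0],"rot":[0,0,0]}]' >/dev/null
python3 - <<'E'
from fol import *
i=r.camera_info('wrist');a=r.camera('wrist')[:,:,::-1].copy(); pickle.dump(i,open('w11.pkl','wb'))
cv2.imwrite('pics/w11.png',cv2.resize(a,(784,588),interpolation=cv2.INTER_CUBIC))
to(.538,.268,.03,24)
E
```

```text
travel [-11.3   7.5 146.4] dyaw(tool z) 2.87 pos [0.5448 0.2798 0.1764] rpy [-1.7999e+02  6.0000e-02  2.6870e+01] F [0.3 0.2 0. ] gap 61.9 t 36.45 j6 79.2
```

View pics/w11.png

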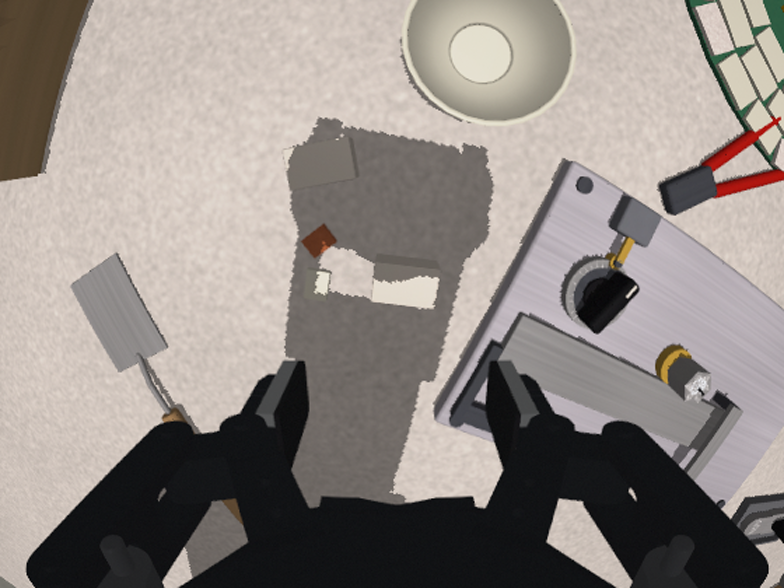

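Two bars only. Bar B's face is about (374,258), (439,264), (436,308), (372,301), and bar A's is (286,148), (352,138), (357,178), (293,190).

```bash
python3 - <<'E'
from m import *
from g import *
import pickle; i=pickle.load(open('w11.pkl','rb'))
W=lambda u,v: px('wrist',(u/1.4,v/1.4),.028,i)[:2]
g=[(.014,.022),(.014,-.022),(-.014,-.022),(-.014,.022)]
print('B');fit([W(374,258),W(439,264),W(436,308),W(372,301)],g)
print('A');fit([W(286,148),W(352,138),W(357,178),W(293,190)],g)
for y in (100,20): print('chan',G(-43.5,y))
E
```

```text
B
origin [0.5409 0.2716] yaw 21.81 res mm [[1.0, 0.4], [0.4, 1.4], [-1.4, -0.9], [-0.1, -0.9]]
A
origin [0.5875 0.3551] yaw 34.43 res mm [[0.2, -0.5], [-1.1, -0.2], [0.4, 1.4], [0.5, -0.6]]
chan [0.49839505 0.12118245]
chan [0.50202409 0.0412648 ]
```

```bash
P="python3 -m pendant"
$P '[{"jaw":62,"travel":[-7.2,5.5,30],"rot":[0,0,-8.5]},{"jaw":62,"travel":[0,0,30],"rot":[0,0,-8.5]},{"jaw":62,"travel":[0,0,20],"rot":[0,0,-8.5]},{"jaw":62,"travel":[0,0,0],"rot":[0,0,-8.5]},{"jaw":62,"travel":[0,0,0],"rot":[0,0,-8.5]}]' 30 >/dev/null
$P '[{"jaw":62,"travel":[0,0,0],"rot":[0,0,-8.5]},{"jaw":62,"travel":[0,0,0],"rot":[0,0,-8.5]},{"jaw":62,"travel":[0,0,0],"rot":[0,0,-8.5]},{"jaw":62,"travel":[0,0,0],"rot":[0,0,-8.5]},{"jaw":62,"travel":[0,0,0],"rot":[0,0,-8.5]}]' >/dev/null
$P '[{"jaw":62,"travel":[0,0,0],"rot":[0,0,0]},{"jaw":62,"travel":[0,0,0],"rot":[0,0,0]}]' >/dev/null
python3 - <<'E'
from h import *
to(.5409,.2716,.013,111.8)
E
```

```text
travel [-0.1  0.  83.9] dyaw(tool z) -0.11 pos [0.5408 0.2717 0.0969] rpy [-179.99   -0.    111.69] F [-0.5  0.1 -0.4] gap 61.7 t 37.65 j6 -6.2
```

```bash
P="python3 -m pendant"
$P '[{"jaw":62,"travel":[0,0,45],"rot":[0,0,0]},{"jaw":62,"travel":[0,0,38],"rot":[0,0,0]},{"jaw":10,"travel":[0,0,0],"rot":[0,0,0]},{"jaw":10,"travel":[0,0,0],"rot":[0,0,0]},{"jaw":10,"travel":[0,0,0],"rot":[0,0,0]}]' 20 >/dev/null
$P '[{"jaw":10,"travel":[0,0,0],"rot":[0,0,0]},{"jaw":10,"travel":[0,0,0],"rot":[0,0,0]}]' 20
$P '[{"jaw":64,"travel":[0,0,0],"rot":[0,0,0]},{"jaw":64,"travel":[0,0,0],"rot":[0,0,0]},{"jaw":64,"travel":[0,0,-30],"rot":[0,0,0]},{"jaw":64,"travel":[0,0,-30],"rot":[0,0,0]},{"jaw":64,"travel":[0,0,0],"rot":[0,0,7.5]}]' >/dev/null
$P '[{"jaw":64,"travel":[0,0,0],"rot":[0,0,7.5]},{"jaw":64,"travel":[0,0,0],"rot":[0,0,7.5]},{"jaw":64,"travel":[0,0,0],"rot":[0,0,7.5]},{"jaw":64,"travel":[0,0,0],"rot":[0,0,7.5]},{"jaw":64,"travel":[0,0,0],"rot":[0,0,7.5]}]' >/dev/null
$P '[{"jaw":64,"travel":[0,0,0],"rot":[0,0,7.5]},{"jaw":64,"travel":[0,0,0],"rot":[0,0,7.5]},{"jaw":64,"travel":[0,0,0],"rot":[0,0,7.5]},{"jaw":64,"travel":[0,0,0],"rot":[0,0,7.5]},{"jaw":64,"travel":[0,0,0],"rot":[0,0,7.5]}]' >/dev/null
$P '[{"jaw":64,"travel":[0,0,0],"rot":[0,0,7.5]},{"jaw":64,"travel":[0,0,0],"rot":[0,0,0]},{"jaw":64,"travel":[0,0,0],"rot":[0,0,0]}]' 
python3 - <<'E'
from h import *
to(.5409,.2716,.014,21.8)
E
```

```text
time_s: 38.35
position: [0.5415, 0.272, 0.0157]
tcp_rot: [179.8, 0.0, 111.9]
contact_force: [-0.4, 0.2, 5.8]
finger_gap: 0.0274
finger_force: 24.1
time_s: 40.15
position: [0.5407, 0.2717, 0.074]
tcp_rot: [-180.0, 0.0, 22.1]
contact_force: [-0.4, 0.1, -0.7]
finger_gap: 0.0643
finger_force: 0.0
travel [ 0.2  0.2 60. ] dyaw(tool z) 0.34 pos [0.5407 0.2717 0.074 ] rpy [-1.800e+02  1.000e-02  2.214e+01] F [-0.4  0.1 -0.7] gap 64.3 t 40.15 j6 83.3
```

```bash
P="python3 -m pendant"
$P '[{"jaw":64,"travel":[0,0.2,30],"rot":[0,0,0.3]},{"jaw":64,"travel":[0,0,27],"rot":[0,0,0]},{"jaw":20,"travel":[0,0,0],"rot":[0,0,0]},{"jaw":20,"travel":[0,0,0],"rot":[0,0,0]},{"jaw":20,"travel":[0,0,0],"rot":[0,0,0]}]' 40 >/dev/null
$P '[{"jaw":20,"travel":[0,0,0],"rot":[0,0,0]},{"jaw":20,"travel":[0,0,0],"rot":[0,0,0]},{"jaw":20,"travel":[0,0,-10],"rot":[0,0,0]},{"jaw":20,"travel":[0,0,-40],"rot":[0,0,0]},{"jaw":20,"travel":[0,0,-40],"rot":[0,0,0]}]' 40
$P '[{"jaw":20,"travel":[0,0,0],"rot":[0,0,7]},{"jaw":20,"travel":[0,0,0],"rot":[0,0,7]},{"jaw":20,"travel":[0,0,0],"rot":[0,0,5.5]},{"jaw":20,"travel":[0,0,0],"rot":[0,0,0]},{"jaw":20,"travel":[0,0,0],"rot":[0,0,0]}]' 40
python3 - <<'E'
from g import *
import pickle; i=pickle.load(open('w8.pkl','rb'))
W=lambda u,v,z: px('wrist',(80+u/1.75,v/1.75),z,i)[:2]
for uf,uj,v in [(164,219,200),(166,218.5,250),(172,222,340)]:
    print(W(uf,v,.02),W(uj,v,.03))
to(.4985,.1315,.09,2.3)
a=cv2.imread('pics/w8f.png').astype(int)
for v in (114,143): print(a[v,165:215].sum(1).tolist())
E
```

```text
time_s: 41.15
position: [0.5404, 0.2714, 0.1086]
tcp_rot: [-180.0, 0.1, 21.7]
contact_force: [0.2, 0.9, -1.1]
finger_gap: 0.0431
finger_force: 45.2
time_s: 41.65
position: [0.5409, 0.2715, 0.1076]
tcp_rot: [-180.0, -0.0, 2.3]
contact_force: [-0.5, -0.2, -0.1]
finger_gap: 0.0429
finger_force: 45.3
[0.4819 0.1499] [0.5155 0.1496]
[0.4831 0.1222] [0.5156 0.1234]
[0.4853 0.0711] [0.5173 0.0749]
travel [-48.  138.2  17.6] dyaw(tool z) 0.0 pos [0.5409 0.2715 0.1076] rpy [-1.7999e+02 -3.0000e-02  2.3000e+00] F [-0.5 -0.2 -0.1] gap 42.9 t 41.65 j6 103.2
[131, 133, 137, 137, 139, 119, 111, 112, 176, 334, 338, 338, 332, 326, 331, 335, 334, 334, 340, 339, 339, 340, 337, 335, 338, 339, 332, 333, 336, 337, 340, 340, 342, 340, 337, 339, 343, 341, 341, 332, 268, 267, 269, 268, 273, 275, 275, 270, 268, 271]
[136, 129, 131, 132, 132, 136, 116, 107, 111, 187, 335, 340, 340, 332, 327, 331, 333, 333, 332, 338, 337, 339, 343, 342, 339, 337, 345, 336, 334, 336, 339, 341, 340, 341, 337, 339, 337, 343, 346, 344, 306, 260, 260, 262, 264, 263, 265, 264, 262, 263]
```

```bash
P="python3 -m pendant"
$P '[{"jaw":20,"travel":[-8,24,0],"rot":[0,0,0]},{"jaw":20,"travel":[-13,38,0],"rot":[0,0,0]},{"jaw":20,"travel":[-13,38,0],"rot":[0,0,0]},{"jaw":20,"travel":[-13.5,38.2,0],"rot":[0,0,0]},{"jaw":20,"travel":[0,0,0],"rot":[0,0,0]}]' 40 >/dev/null
$P '[{"jaw":20,"travel":[0,0,40],"rot":[0,0,0]},{"jaw":20,"travel":[0,0,15],"rot":[0,0,0]},{"jaw":20,"travel":[0,0,0],"rot":[0,0,0]},{"jaw":20,"travel":[0,0,0],"rot":[0,0,0]}]' 40
python3 - <<'E'
from g import *
to(.499,.1315,.0375,2.3)
E
```

```text
time_s: 42.55
position: [0.4991, 0.1321, 0.0526]
tcp_rot: [-180.0, -0.0, 2.2]
contact_force: [0.6, 0.2, -0.8]
finger_gap: 0.0427
finger_force: 45.2
travel [-0.1  0.6 15.1] dyaw(tool z) -0.07 pos [0.4991 0.1321 0.0526] rpy [-1.80e+02 -4.00e-02  2.23e+00] F [ 0.6  0.2 -0.8] gap 42.7 t 42.55 j6 89.4
```

```bash
P="python3 -m pendant"
$P '[{"jaw":20,"travel":[0,0,4],"rot":[0,0,0]},{"jaw":20,"travel":[0,0,2],"rot":[0,0,0]},{"jaw":20,"travel":[0,0,0],"rot":[0,0,0]}]' 40
$P '[{"jaw":20,"travel":[0,0,3],"rot":[0,0,0]},{"jaw":20,"travel":[0,0,2],"rot":[0,0,0]},{"jaw":20,"travel":[0,0,0],"rot":[0,0,0]}]' 40
$P '[{"jaw":20,"travel":[0,0,1.5],"rot":[0,0,0]},{"jaw":20,"travel":[0,0,1],"rot":[0,0,0]},{"jaw":20,"travel":[0,0,0],"rot":[0,0,0]}]' 40
```

```text
time_s: 42.85
position: [0.4986, 0.1318, 0.0462]
tcp_rot: [180.0, -0.0, 2.2]
contact_force: [0.6, 1.1, -0.6]
finger_gap: 0.0428
finger_force: 45.2
time_s: 43.15
position: [0.4984, 0.1316, 0.0408]
tcp_rot: [-180.0, 0.0, 2.1]
contact_force: [1.1, -0.5, -1.1]
finger_gap: 0.0428
finger_force: 45.2
time_s: 43.45
position: [0.4985, 0.1316, 0.0384]
tcp_rot: [180.0, 0.0, 2.1]
contact_force: [0.6, 0.8, -0.7]
finger_gap: 0.0425
finger_force: 45.2
```

```bash
P="python3 -m pendant"
$P '[{"jaw":20,"travel":[0,0,1],"rot":[0,0,0]},{"jaw":20,"travel":[0,0,0],"rot":[0,0,0]}]' 40
$P '[{"jaw":20,"travel":[0,0,0.7],"rot":[0,0,0]},{"jaw":20,"travel":[0,0,0],"rot":[0,0,0]}]' 40
$P '[{"jaw":64,"travel":[0,0,-0.5],"rot":[0,0,0]},{"jaw":64,"travel":[0,0,0],"rot":[0,0,0]},{"jaw":64,"travel":[0,0,0],"rot":[0,0,0]},{"jaw":64,"travel":[0,0,-30],"rot":[0,0,0]},{"jaw":64,"travel":[0,0,-45],"rot":[0,0,0]}]' 20
$P '[{"jaw":64,"travel":[0,0,-45],"rot":[0,0,0]},{"jaw":64,"travel":[0,0,0],"rot":[0,0,0]},{"jaw":64,"travel":[0,0,0],"rot":[0,0,0]}]' 20
python3 - <<'E'
from g import *
import pickle
to(.5875,.3551,.1,34.4)
i=r.camera_info('wrist');a=r.camera('wrist')[:,:,::-1].copy(); pickle.dump(i,open('w12.pkl','wb')); cv2.imwrite('pics/w12f.png',a)
for n,(x,y) in dict(barB=(.4985,.1316),barA=(.5875,.3551)).items():
    u,v=proj('wrist',(x,y,.048 if n=='barB' else .028),i); print(n,u,v)
# bright marble blobs, as world points on z=.028
h=cv2.cvtColor(a,cv2.COLOR_BGR2GRAY)
E
```

```text
time_s: 43.65
position: [0.4985, 0.1316, 0.0375]
tcp_rot: [-180.0, 0.0, 2.1]
contact_force: [0.3, -0.9, -0.9]
finger_gap: 0.0426
finger_force: 45.2
time_s: 43.85
position: [0.4985, 0.1317, 0.0368]
tcp_rot: [-180.0, 0.0, 2.2]
contact_force: [-0.4, -0.9, 0.0]
finger_gap: 0.0425
finger_force: 45.2
time_s: 44.35
position: [0.4973, 0.1315, 0.1115]
tcp_rot: [-180.0, 0.3, 2.1]
contact_force: [1.4, 0.0, -0.4]
finger_gap: 0.0636
finger_force: 0.0
time_s: 44.65
position: [0.4986, 0.1317, 0.1579]
tcp_rot: [180.0, -0.1, 2.2]
contact_force: [0.4, 0.6, -1.0]
finger_gap: 0.0638
finger_force: 0.0
travel [  97.1 -219.9   58.1] dyaw(tool z) -32.25 pos [0.4986 0.1317 0.1579] rpy [ 1.80e+02 -1.00e-01  2.15e+00] F [ 0.4  0.6 -1. ] gap 63.8 t 44.65 j6 89.5
barB 283.7425967058745 206.89410343524935
barA 58.68427278339678 106.34831749225079
```

```bash
P="python3 -m pendant"
$P '[{"jaw":64,"travel":[15,-30,0],"rot":[0,0,-8]},{"jaw":64,"travel":[0,0,0],"rot":[0,0,-8]},{"jaw":64,"travel":[0,0,0],"rot":[0,0,-8]},{"jaw":64,"travel":[0,0,0],"rot":[0,0,-8]},{"jaw":64,"travel":[0,0,0],"rot":[0,0,-8]}]' 20 >/dev/null
$P '[{"jaw":64,"travel":[0,0,0],"rot":[0,0,-8]},{"jaw":64,"travel":[0,0,0],"rot":[0,0,-8]},{"jaw":64,"travel":[0,0,0],"rot":[0,0,-8]},{"jaw":64,"travel":[0,0,0],"rot":[0,0,-8]},{"jaw":64,"travel":[0,0,0],"rot":[0,0,-8]}]' >/dev/null
$P '[{"jaw":64,"travel":[0,0,0],"rot":[0,0,-8]},{"jaw":64,"travel":[0,0,0],"rot":[0,0,-8]},{"jaw":64,"travel":[0,0,0],"rot":[0,0,-8]},{"jaw":64,"travel":[0,0,0],"rot":[0,0,-8]},{"jaw":64,"travel":[0,0,0],"rot":[0,0,-8]}]' >/dev/null
$P '[{"jaw":64,"travel":[0,0,0],"rot":[0,0,-2.2]},{"jaw":64,"travel":[0,0,0],"rot":[0,0,0]},{"jaw":64,"travel":[0,0,0],"rot":[0,0,0]}]'
python3 - <<'E'
from g import *
t=r.camera('top')[:,:,::-1].copy(); o=cv2.imread('pics/t8.png')
u,v=proj('top',(.5875,.3551,.028)).astype(int)
d=cv2.absdiff(t,o)[v-12:v+12,u-14:u+14]; print(u,v,d.mean(),d.max())
cv2.imwrite('pics/t12.png',t)
to(.5875,.3551,.1,124.4)
E
```

```text
time_s: 46.5
position: [0.512, 0.1621, 0.1562]
tcp_rot: [-179.9, -0.1, 124.3]
contact_force: [0.0, -0.5, 0.4]
finger_gap: 0.0642
finger_force: 0.0
150 206 11.12797619047619 132
travel [116.9 171.1  56.3] dyaw(tool z) -0.12 pos [0.5121 0.1622 0.1565] rpy [-1.7992e+02 -5.0000e-02  1.2428e+02] F [-0.7  0.9  0.2] gap 64.0 t 46.55 j6 -29.3
```

```bash
python3 - <<'E'
from g import *
for n in ('t8','t12'):
    a=cv2.imread(f'pics/{n}.png')[190:245,132:200]; g=cv2.cvtColor(a,cv2.COLOR_BGR2GRAY)
    m=((g>np.percentile(g,50)+18)*255).astype(np.uint8)
    cs,_=cv2.findContours(m,cv2.RETR_EXTERNAL,cv2.CHAIN_APPROX_NONE)
    for c in cs:
        if cv2.contourArea(c)>20:
            (x,y),wh,an=cv2.minAreaRect(c); print(n,round(x+132,1),round(y+190,1),np.round(wh,1),round(an,1),cv2.contourArea(c),px('top',(x+132,y+190),.028))
i=__import__('pickle').load(open('w12.pkl','rb'))
a=cv2.imread('pics/w12f.png'); print(a.shape)
# ascii view of both crops
for n in ('t8','t12'):
    g=cv2.cvtColor(cv2.imread(f'pics/{n}.png'),cv2.COLOR_BGR2GRAY)[194:232,134:200]
    print(n); 
    for row in g[::2]: print(''.join(' .:-=+*#%@'[min(9,int(p)//26)] for p in row))
E
```

```text
t12 188.5 239.0 [10. 11.] 90.0 97.0 [0.5071 0.2556 0.028 ]
t12 146.5 217.0 [54. 29.] 90.0 1337.5 [0.5619 0.3629 0.028 ]
(420, 560, 3)
t8
**************************************+**************************+
*************************************************+*+**************
************************************************+*****++**++******
********+*****+******:-*********************+*********************
**********************--****+***************+**********+**********
***********************#:**+**********+******************+*++*****
************************#:=****++**************************++++***
************************=---*******+***++********+++******+*+***++
******+**************=----=****+***+***********+******************
*******=**********=----=********+********++++******++*****+***++**
***************=:----+******++***********************+++***++++***
**********+*=-----+***+************************++++**************+
************+-:=*****+++**+***+++***********+*********+**********+
*++***************+********+********+*******+****+=*#***::********
********************++***
[... 886 characters left out ...]
==.:-+++++++++++++++++++++++++
**+****=**********-----=*+.-=========-::-=+=======================
*+*************=:--:-+****.-=========-:::=========================
+*********+*=:--:-+***++**--=========-:::=========================
**+*********+-:=**++*+++*+=-=========-:::-========================
*+++**+****++**+**++*******+=========-:::-========================
******++******++*+++++**+++==========-::::========================
*++*******+**+**+++***+****==========::::::=======================
++*****+**************+----==========::::::-=====-=---------------
*****+*******+**++++*=-----==========:::::::----------------------
*******++***+++*****=------==========:::::::=---------------------
```

Bar A hasn't moved; the change in the image is only the arm.

```bash
P="python3 -m pendant"
$P '[{"jaw":64,"travel":[20,28,0],"rot":[0,0,0]},{"jaw":64,"travel":[26,38,0],"rot":[0,0,0]},{"jaw":64,"travel":[26,38,0],"rot":[0,0,0]},{"jaw":64,"travel":[26,38,0],"rot":[0,0,0]},{"jaw":64,"travel":[19,29,20],"rot":[0,0,0]}]' 20 >/dev/null
$P '[{"jaw":64,"travel":[0,0,36],"rot":[0,0,0]},{"jaw":64,"travel":[0,0,0],"rot":[0,0,0]},{"jaw":64,"travel":[0,0,0],"rot":[0,0,0]}]' 20 >/dev/null
python3 - <<'E'
from h import *
to(.5875,.3551,.016,124.4)
E
```

```text
travel [ 0.1  0.3 85.4] dyaw(tool z) -0.1 pos [0.5874 0.3549 0.1014] rpy [-1.7992e+02 -1.0000e-02  1.2430e+02] F [1.1 0.2 0.9] gap 63.8 t 47.35 j6 -13.0
```

```bash
P="python3 -m pendant"
$P '[{"jaw":64,"travel":[0,0,45],"rot":[0,0,0]},{"jaw":64,"travel":[0,0,40],"rot":[0,0,0]},{"jaw":10,"travel":[0,0,0],"rot":[0,0,0]},{"jaw":10,"travel":[0,0,0],"rot":[0,0,0]},{"jaw":10,"travel":[0,0,0],"rot":[0,0,0]}]' 20 >/dev/null
$P '[{"jaw":10,"travel":[0,0,0],"rot":[0,0,0]},{"jaw":10,"travel":[0,0,0],"rot":[0,0,0]}]' 20
$P '[{"jaw":64,"travel":[0,0,0],"rot":[0,0,0]},{"jaw":64,"travel":[0,0,0],"rot":[0,0,0]},{"jaw":64,"travel":[0,0,-30],"rot":[0,0,0]},{"jaw":64,"travel":[0,0,-30],"rot":[0,0,0]},{"jaw":64,"travel":[0,0,0],"rot":[0,0,7.5]}]' >/dev/null
$P '[{"jaw":64,"travel":[0,0,0],"rot":[0,0,7.5]},{"jaw":64,"travel":[0,0,0],"rot":[0,0,7.5]},{"jaw":64,"travel":[0,0,0],"rot":[0,0,7.5]},{"jaw":64,"travel":[0,0,0],"rot":[0,0,7.5]},{"jaw":64,"travel":[0,0,0],"rot":[0,0,7.5]}]' >/dev/null
$P '[{"jaw":64,"travel":[0,0,0],"rot":[0,0,7.5]},{"jaw":64,"travel":[0,0,0],"rot":[0,0,7.5]},{"jaw":64,"travel":[0,0,0],"rot":[0,0,7.5]},{"jaw":64,"travel":[0,0,0],"rot":[0,0,7.5]},{"jaw":64,"travel":[0,0,0],"rot":[0,0,7.5]}]' >/dev/null
$P '[{"jaw":64,"travel":[0,0,0],"rot":[0,0,7.5]},{"jaw":64,"travel":[0,0,0],"rot":[0,0,0]},{"jaw":64,"travel":[0,0,0],"rot":[0,0,0]}]' 
python3 - <<'E'
from h import *
to(.5875,.3551,.017,34.4)
E
```

```text
time_s: 48.05
position: [0.5893, 0.3557, 0.02]
tcp_rot: [179.7, 0.1, 124.3]
contact_force: [0.2, -1.2, 7.8]
finger_gap: 0.0271
finger_force: 22.6
time_s: 49.85
position: [0.5875, 0.3553, 0.0765]
tcp_rot: [180.0, -0.0, 34.6]
contact_force: [-0.3, -0.7, 0.7]
finger_gap: 0.0642
finger_force: 0.0
travel [-0.2  0.1 59.5] dyaw(tool z) 0.15 pos [0.5875 0.3553 0.0765] rpy [ 1.800e+02 -1.000e-02  3.455e+01] F [-0.3 -0.7  0.7] gap 64.2 t 49.85 j6 76.8
```

```bash
P="python3 -m pendant"
$P '[{"jaw":64,"travel":[1.6,0,30],"rot":[0,0,0.1]},{"jaw":64,"travel":[0,0,28],"rot":[0,0,0]},{"jaw":20,"travel":[0,0,0],"rot":[0,0,0]},{"jaw":20,"travel":[0,0,0],"rot":[0,0,0]},{"jaw":20,"travel":[0,0,0],"rot":[0,0,0]}]' 40 >/dev/null
$P '[{"jaw":20,"travel":[0,0,0],"rot":[0,0,0]},{"jaw":20,"travel":[0,0,0],"rot":[0,0,0]}]' 40
$P '[{"jaw":20,"travel":[0,0,-10],"rot":[0,0,0]},{"jaw":20,"travel":[0,0,-40],"rot":[0,0,0]},{"jaw":20,"travel":[0,0,-40],"rot":[0,0,0]}]' 40 >/dev/null
$P '[{"jaw":20,"travel":[0,0,0],"rot":[0,0,7]},{"jaw":20,"travel":[0,0,0],"rot":[0,0,8]},{"jaw":20,"travel":[0,0,0],"rot":[0,0,8]},{"jaw":20,"travel":[0,0,0],"rot":[0,0,8]},{"jaw":20,"travel":[0,0,0],"rot":[0,0,1.2]}]' 40 >/dev/null
$P '[{"jaw":20,"travel":[0,0,0],"rot":[0,0,0]},{"jaw":20,"travel":[0,0,0],"rot":[0,0,0]}]' 40
python3 - <<'E'
from h import *
to(.5017,.035,.1,2.3)
E
```

```text
time_s: 50.55
position: [0.5892, 0.3563, 0.0194]
tcp_rot: [180.0, -0.1, 34.3]
contact_force: [-1.0, -0.1, -1.0]
finger_gap: 0.0429
finger_force: 45.0
time_s: 51.55
position: [0.5889, 0.3562, 0.1087]
tcp_rot: [-180.0, -0.0, 2.2]
contact_force: [0.3, 0.5, -0.9]
finger_gap: 0.0428
finger_force: 45.0
travel [-99.5 317.6   8.6] dyaw(tool z) -0.1 pos [0.5889 0.3562 0.1087] rpy [-1.8e+02 -2.0e-02  2.2e+00] F [ 0.3  0.5 -0.9] gap 42.8 t 51.55 j6 109.1
```

```bash
P="python3 -m pendant"
$P '[{"jaw":20,"travel":[-10,30,0],"rot":[0,0,0]},{"jaw":20,"travel":[-14,45,0],"rot":[0,0,0]},{"jaw":20,"travel":[-14,45,0],"rot":[0,0,0]},{"jaw":20,"travel":[-14,45,0],"rot":[0,0,0]},{"jaw":20,"travel":[-14,45,0],"rot":[0,0,0]}]' 40 >/dev/null
$P '[{"jaw":20,"travel":[-14,45,0],"rot":[0,0,0]},{"jaw":20,"travel":[-13,45,0],"rot":[0,0,0]},{"jaw":20,"travel":[-5.6,17.6,0],"rot":[0,0,0]},{"jaw":20,"travel":[0,0,0],"rot":[0,0,0]},{"jaw":20,"travel":[0,0,0],"rot":[0,0,0]}]' 40
python3 - <<'E'
from h import *
to(.5026,.035,.052,2.3)
E
```

```text
time_s: 52.55
position: [0.502, 0.0354, 0.1086]
tcp_rot: [-180.0, -0.0, 2.1]
contact_force: [0.3, 0.2, -1.1]
finger_gap: 0.0423
finger_force: 45.0
travel [ 0.5  0.4 56.6] dyaw(tool z) -0.23 pos [0.502  0.0354 0.1086] rpy [-1.7999e+02 -4.0000e-02  2.0700e+00] F [ 0.3  0.2 -1.1] gap 42.3 t 52.55 j6 78.4
```

```bash
P="python3 -m pendant"
$P '[{"jaw":20,"travel":[0.5,0,40],"rot":[0,0,-0.2]},{"jaw":20,"travel":[0,0,16],"rot":[0,0,0]},{"jaw":20,"travel":[0,0,0],"rot":[0,0,0]}]' 40
$P '[{"jaw":20,"travel":[0,0,3],"rot":[0,0,0]},{"jaw":20,"travel":[0,0,2],"rot":[0,0,0]},{"jaw":20,"travel":[0,0,0],"rot":[0,0,0]}]' 40
$P '[{"jaw":20,"travel":[0,0,3],"rot":[0,0,0]},{"jaw":20,"travel":[0,0,2],"rot":[0,0,0]},{"jaw":20,"travel":[0,0,0],"rot":[0,0,0]}]' 40
```

```text
time_s: 52.85
position: [0.5013, 0.0367, 0.0505]
tcp_rot: [-179.9, 0.2, 2.4]
contact_force: [0.6, 0.4, -0.3]
finger_gap: 0.0427
finger_force: 45.0
time_s: 53.15
position: [0.5026, 0.0355, 0.0479]
tcp_rot: [180.0, -0.1, 2.3]
contact_force: [0.1, 0.0, -1.1]
finger_gap: 0.0424
finger_force: 45.0
time_s: 53.45
position: [0.5021, 0.0352, 0.0422]
tcp_rot: [-180.0, 0.0, 2.2]
contact_force: [0.7, -1.0, -0.4]
finger_gap: 0.0428
finger_force: 45.0
```

```bash
P="python3 -m pendant"
$P '[{"jaw":20,"travel":[0,0,1.5],"rot":[0,0,0]},{"jaw":20,"travel":[0,0,0.9],"rot":[0,0,0]},{"jaw":20,"travel":[0,0,0],"rot":[0,0,0]}]' 40
$P '[{"jaw":64,"travel":[0,0,0],"rot":[0,0,0]},{"jaw":64,"travel":[0,0,0],"rot":[0,0,0]},{"jaw":64,"travel":[0,0,0],"rot":[0,0,0]},{"jaw":64,"travel":[0,0,-30],"rot":[0,0,0]},{"jaw":64,"travel":[0,0,-50],"rot":[0,0,0]}]' 20 >/dev/null
$P '[{"jaw":64,"travel":[0,0,-50],"rot":[0,0,0]},{"jaw":64,"travel":[-40,0,-50],"rot":[0,0,0]},{"jaw":64,"travel":[-50,0,-40],"rot":[0,0,0]},{"jaw":64,"travel":[-40,0,0],"rot":[0,0,0]},{"jaw":64,"travel":[0,0,0],"rot":[0,0,0]}]'
$P '[{"jaw":64,"travel":[0,0,0],"rot":[0,0,0]},{"jaw":64,"travel":[0,0,0],"rot":[0,0,0]}]' >/dev/null
python3 - <<'E'
from fol import *
i=r.camera_info('wrist');a=r.camera('wrist')[:,:,::-1].copy(); s=r.camera('scene')[:,:,::-1].copy()
fol(a,i)
u,v=map(int,proj('wrist',(*G(0,60),.03),i)); print(u,v)
u0,v0=max(0,min(u-130,300)),max(0,min(v-105,210))
c=np.zeros((600,800,3),np.uint8)
c[:300,:400]=cv2.resize(a,(400,300),interpolation=cv2.INTER_AREA)
c[:300,400:]=cv2.resize(a[v0:v0+195,u0:u0+260],(400,300),interpolation=cv2.INTER_CUBIC)
c[300:,:400]=cv2.resize(s[130:325,80:340],(400,300),interpolation=cv2.INTER_CUBIC)
c[300:,400:]=cv2.resize(s[155:290,260:440],(400,300),interpolation=cv2.INTER_CUBIC)
cv2.imwrite('pics/fin.png',c)
E
```

```text
time_s: 53.75
position: [0.5021, 0.0353, 0.0398]
tcp_rot: [-180.0, 0.0, 2.2]
contact_force: [0.7, -0.0, -0.1]
finger_gap: 0.0427
finger_force: 45.0
time_s: 54.75
position: [0.3884, 0.0315, 0.241]
tcp_rot: [180.0, -0.0, 2.2]
contact_force: [0.1, 0.7, 0.2]
finger_gap: 0.0637
finger_force: 0.0Traceback (most recent call last):
  File "<stdin>", line 3, in <module>
  File "fol.py", line 10, in fol
    P=np.array(P); print(len(P),'brass x min/5%/95%',P[:,0].min().round(1),np.percentile(P[:,0],[5,50,95]).round(1))
                                                     ~^^^^^
IndexError: too many indices for array: array is 1-dimensional, but 2 were indexed
```

```bash
python3 - <<'E'
from fol import *
i=r.camera_info('wrist');a=r.camera('wrist')[:,:,::-1].copy(); s=r.camera('scene')[:,:,::-1].copy()
u,v=map(int,proj('wrist',(*G(0,60),.03),i)); print(u,v,proj('wrist',(*G(80,120),.03),i))
u0,v0=max(0,min(u-130,300)),max(0,min(v-105,210))
c=np.zeros((600,800,3),np.uint8)
c[:300,:400]=cv2.resize(a,(400,300),interpolation=cv2.INTER_AREA)
c[:300,400:]=cv2.resize(a[v0:v0+195,u0:u0+260],(400,300),interpolation=cv2.INTER_CUBIC)
c[300:,:400]=cv2.resize(s[130:325,80:340],(400,300),interpolation=cv2.INTER_CUBIC)
c[300:,400:]=cv2.resize(s[155:290,260:440],(400,300),interpolation=cv2.INTER_CUBIC)
cv2.imwrite('pics/fin.png',c)
E
```

```text
240 42 [187.80806789 -17.94517758]
```

View pics/fin.png

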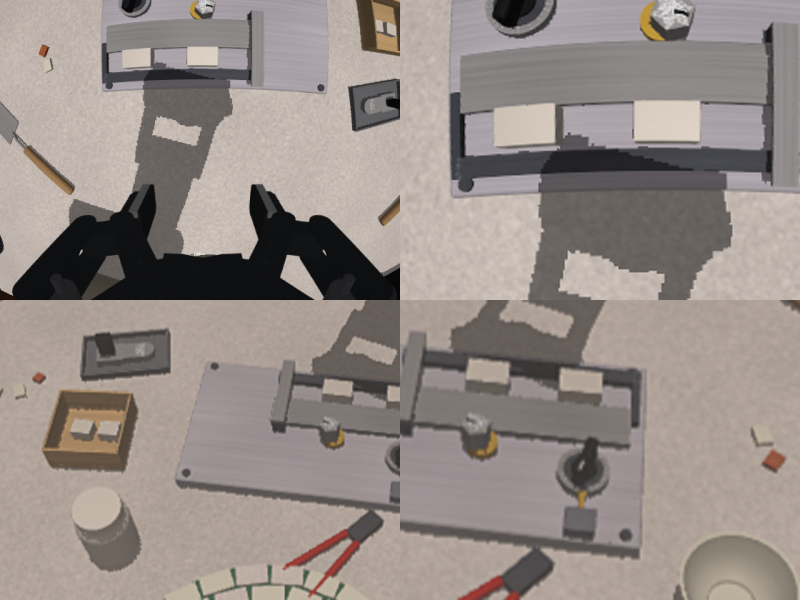

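Everything is in place: both bars lie lengthwise in the open channel, at (525,125) and (667,120). The gauge is in its tray at (125,352), both offcuts are in the box, the follower roller is against the knob disc at (582,495), and the bowl is upright.

```bash
python3 -c "
from workcell import r
print(r.sign_off())"
```

```text
the job is handed in; nothing more can be done
None
```

The job is handed in, with no verdict returned: offcuts in the scrap box, channel set to about 33 mm and checked with the gauge, knob locked with the follower in its notch, gauge back in its tray, and both bars in the channel.

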